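# Empty the sanitiser's catch tray into the bamboo caddy

### The arm

A 6-joint arm with a two-finger parallel gripper is mounted at the origin on the work surface. World frame = base frame: x ahead of the robot, y to its left, z up, the work surface at z = 0. Lengths are in m, angles in rad, forces in N, time in s.
With the tool pointing down it reaches from about 0.3 to 0.75 m from the base axis. Payload 8.5 kg.
Tool frame: the origin (TCP) lies at the very end of the fingers, on their centre line; the grasp point (between the pads) lies 19 mm behind it; z points along the fingers, x is the direction in which the jaws open and shut, and the axes are right-handed (so a half turn about z gives the same grasp; the last joint's range is limited). The gripper opens to 88 mm and grips with 3 to 60 N. Pads are 18 mm wide; open, the fingers measure 123 mm over their backs; the gripper's body (75 mm by 187 mm) begins 45 mm behind the grasp point.
Start: joints at [1.034, 0.381, 1.297, -0, 1.464, -0.215], TCP at [0.174, 0.522, 0.239] pointing down, gripper open.
Joint ranges: [-3.11, 3.11], [-0.89, 2.33], [0.22, 2.48], [-1.42, 4.56], [0.17, 2.85], [-2.88, 2.88]. Speed limits (rad/s): [2.39, 2.39, 3.14, 3.14, 3.14, 3.14].

### API

Orientations are given as a unit quaternion [x, y, z, w].
In Python, from cell import * gives the robot as it stands.
- The arm moves only by the tool apply_moves, never from a script. Its argument "deltas" is a list of rows, each a list of 6 numbers: the shift along the tool's x, y, z scaled (see below), then the turn, a rotation vector about the tool's x, y, z scaled (see below). A call has 1 to 8 rows; each row shifts and turns the pose as measured when the row begins, along the tool's axes as they then stand; what a row does not reach is not made up. The controller multiplies each number of a shift by 0.12 m and each number of a turn by 60 degrees. A row lasts 1/12 s, in which the tool goes at most 41.7 mm and 7.16 degrees, less where a joint would pass 70% of its speed; a pose out of reach is approached as far as the arm can. A call with a number of a shift or a turn outside -1 to 1 is refused whole. A call with a gripper value outside its range is refused whole. "gripper" is the opening, from 0 (shut) to 1 (fully open), set as the call begins (left out, the last holds). The fingers move at their own pace and stop on an object; "grip_force" is the grip in N (left out, the last holds). Time passes only in rows, so rows that do not move let the fingers close. It gives the time, the measured TCP pose, the force and the opening at its end, in the units of the state.
- observe(): the state, without advancing time (a new reading comes with each control period).
- get_image(name): name is "scene" or "side" or "wrist"; returns the picture (400x640x3 uint8, blue, green, red); there is no depth.
- camera_info(name): a dict with "fov_y" (degrees; the focal length in pixels is half the picture's height over the tangent of half this angle, whatever the lens; pixels are square), "cx", "cy" (the principal point, pixels), "rvec" (rotation vector, rad) and "tvec" (3), from world to camera coordinates, as OpenCV has them. Camera axes: x right, y down, z forward; pixel columns grow to the right and rows downward; lengths in m; the calibration is good to about 2 mm. The wrist camera is an equidistant fisheye: a pixel r from the principal point sees the ray r / f radians off the axis. A picture is of the moment at which its call begins: read the wrist's pose just before it. camera_info takes no time and is no camera call; for the wrist camera it gives the pose at the moment of the call.
- finish_job(): hands the job in, once; it reports no verdict.
The state is a dict: "time": time; "joint_positions": joint angles; "joint_velocities": joint speeds; "tau": joint torques, N m; "eef_pos": TCP position; "orientation": TCP orientation; "force": force on the tool from outside, world axes, zero at the start; "torque": the same for the moment, N m; "finger_gap": finger opening in m.
Only numpy, scipy, OpenCV 4.12 (cv2) and the standard library are available. Lean on these libraries where they do the work, as an engineer would, in place of code of your own. Each camera call takes 0.05 s, during which the arm holds its last target.

### The job

The sanitiser has finished: collect the two remotes from the catch tray under it and lay them flat and face up in the bamboo caddy, the large silver remote in the wider long compartment and the small black one in the narrower long compartment, without dropping them. Leave the emptied catch tray pushed fully home under the sanitiser, and do not disturb the key bowl, the ceramic box or the torch.

Things in the scene. Friction and masses are not known exactly. Their poses are not given: they have to be found in the camera images.
- large_remote_center (a point): Large silver remote, 130 mm long (x), 46 mm wide (y), 24 mm thick (z, keys on top), 80 to 170 g. The point is its centre, half-way up. Starts face up on the catch tray's floor under the sanitiser, left or right half, x away from the robot (within 0.15 rad of the sanitiser's x); its near end lies 0 to 25 mm before the sanitiser's front edge.
- small_remote_center (a point): Small matte black remote, 100 mm long (x), 36 mm wide (y), 24 mm thick (z, keys on top), 80 to 170 g. The point is its centre, half-way up. Starts face up on the catch tray's floor under the sanitiser, left or right half, x away from the robot (within 0.15 rad of the sanitiser's x); its near end lies from 5 mm before to 15 mm behind the sanitiser's front edge.
- station: Sanitiser: grey box on four 16 mm steel legs at its corners (298 mm free between), fixed. Origin on the sideboard below the middle of the box's front (robot-side) edge; x front to back, y left. Box: x 0 to 110, y -165 to 165, z 212 to 312 mm; open beneath, front and back. A vertical gripper hits the box: lean the tool back to the robot about 30 degrees; draw the remotes out forwards.
- tray (a joint): Catch tray's slide, m: 0 = fully home (front panel 30 mm before the sanitiser's front edge), 0.05 = fully out towards the robot (-x of the sanitiser). Starts 0.035 to 0.05. Stays where left; pushing it takes about 3 N, with a hard stop at 0.
- tray_front (a point): Middle of the upper edge of the outer (robot-side) face of the tray's front panel, 39 mm above the sideboard; this upright face spans z 8 to 39 mm, 296 mm wide. Axes as the sanitiser's. The steel tray is 230 mm deep, its floor's upper side 17 mm above the sideboard, its walls 5 mm thick and 22 mm above the floor.
- caddy: Bamboo caddy, fixed, origin at the centre of the underside of its low part (216 mm along x, 234 mm along y, 33 mm high, walls 8 mm); x points roughly away from the robot, along the compartments. On its right (y -117 to -163 mm) stands an empty row of four slots 45 mm high.
- wide_bay (a point): Centre of the floor of the wider long compartment, 200 mm along x, 118 mm along y, floor 8 mm above the sideboard, walls 25 mm above the floor. Axes as the caddy's.
- narrow_bay (a point): Centre of the floor of the narrower long compartment, 200 mm along x, 92 mm along y, floor 8 mm above the sideboard, walls 25 mm above the floor. Axes as the caddy's.
- key_bowl: Stainless steel bowl, 100 mm wide, 45 mm high, origin under its centre; leave alone.
- ceramic_box: White lidded ceramic box, 106 x 126 mm, 89 mm high with its knob, origin under its centre; leave alone.
- torch: Aluminium torch standing on its head, 42 mm wide, 115 mm high, origin under its centre; leave alone.

How it is judged:
At the end, for the whole second after the job is handed in: Large remote flat on the wider compartment's floor, small one on the narrower's (centre 6-20 mm up), face up within 0.12 rad, at rest; centres off the compartment's centre at most 40/55 mm lengthwise, 40/32 mm crosswise (large/small). Catch tray within 4 mm of home (x of large_remote_center in the frame of wide_bay between -0.04 and 0.04 m and y of large_remote_center in the frame of wide_bay between -0.04 and 0.04 m and z of large_remote_center in the frame of wide_bay between 0.006 and 0.02 m and angle between each of large_remote_center, small_remote_center's own z axis and vertical below 0.12 rad and linear speed of each of large_remote, small_remote below 0.02 m/s and x of small_remote_center in the frame of narrow_bay between -0.055 and 0.055 m and y of small_remote_center in the frame of narrow_bay between -0.032 and 0.032 m and z of small_remote_center in the frame of narrow_bay between 0.006 and 0.02 m and value of joint tray below 0.004 m); the robot touches nothing.
It fails at once if the key bowl is shoved more than 25 mm or tipped (distance of key_bowl from where it was at the start of the episode above 0.025 m or angle between key_bowl's own z axis and vertical above 0.3 rad).
It fails at once if the ceramic box is shoved more than 25 mm or tipped (distance of ceramic_box from where it was at the start of the episode above 0.025 m or angle between ceramic_box's own z axis and vertical above 0.3 rad).
It fails at once if the torch is shoved more than 25 mm or tipped (distance of torch from where it was at the start of the episode above 0.025 m or angle between torch's own z axis and vertical above 0.3 rad).
It fails at once if the large remote is dropped or thrown (falls free of the fingers faster than 0.9 m/s, a drop of about 4 cm) (linear speed of large_remote above 0.9 m/s and contact force between the fingers and large_remote below 0.05 N).
It fails at once if the small remote is dropped or thrown (falls free of the fingers faster than 0.9 m/s, a drop of about 4 cm) (linear speed of small_remote above 0.9 m/s and contact force between the fingers and small_remote below 0.05 N).
It also fails if it takes over 72 s, if anything falls off the work surface, if the arm or the gripper's body presses on something with over 40 N, if the wrist force passes 120 N, or if a joint passes its speed limit or range.

## Working session

There is one attempt and no reset: what is moved stays moved. The work goes in short steps, Python scripts to look and compute and a tool call to move; the robot and the scene stay as the last step left them, time stands still between calls to the robot, and variables do not carry over. Pictures are saved under pics/ and viewed, and the job is handed in when it is done.

Besides the shell and the picture viewer there is one more tool, called after "Call:" by a JSON object that holds its "fn" and its "kwargs". apply_moves: Moves the arm, as the interface text tells. Shifts and turns lie within -1 to 1; 1 stands for 0.12 m of shift or 60 degrees of turn. Its arguments: {"type":"object","properties":{"deltas":{"type":"array"},"gripper":{"type":"number"},"grip_force":{"type":"number"}},"required":["deltas"]}

```bash
ls; mkdir -p pics; python3 - <<'E'
from cell import *
import cv2
s=observe();print({k:s[k] for k in('time','eef_pos','orientation','force','finger_gap')})
for n in('scene','side','wrist'):
    print(n,camera_info(n)); cv2.imwrite(f'pics/{n}0.png',get_image(n))
E
```

```text
pics
{'time': 0.0, 'eef_pos': array([0.17379028, 0.52152348, 0.23814184]), 'orientation': array([ 8.11247017e-01,  5.84703123e-01, -6.70797838e-04,  2.90649593e-04]), 'force': array([-0.24533394, -0.86661669, -0.33849437]), 'finger_gap': 0.08799831098109681}
scene {'fov_y': 49.07687211114015, 'cx': 323.56207488310037, 'cy': 196.45127400730985, 'rvec': array([ 1.68889173,  2.00723298, -0.70840437]), 'tvec': array([ 0.07856528, -0.39608597,  1.54874716])}
side {'fov_y': 53.674999278338376, 'cx': 328.06014323394385, 'cy': 199.56162613011088, 'rvec': array([ 2.24707103, -0.33951195,  0.16325077]), 'tvec': array([-0.48528068,  0.13232797,  0.91722139])}
wrist {'fov_y': 65.70646984690485, 'cx': 318.77653923172, 'cy': 205.4142653610066, 'rvec': array([-2.36894447, -1.70671715, -0.22381913]), 'tvec': array([-0.55030816, -0.035024  ,  0.38868656])}
```

View pics/scene0.png

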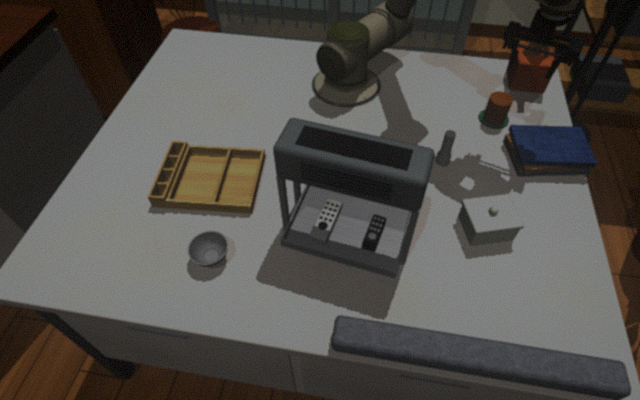

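View pics/side0.png

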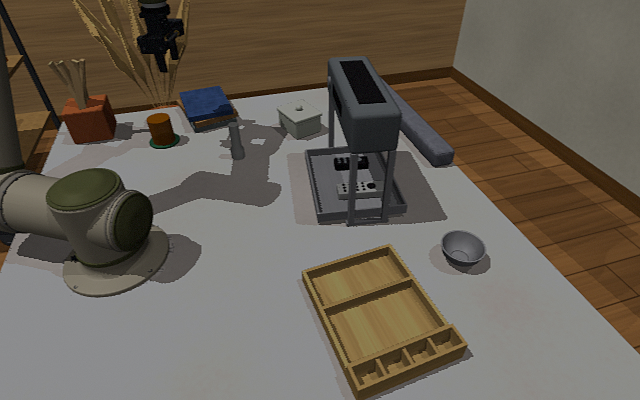

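View pics/wrist0.png

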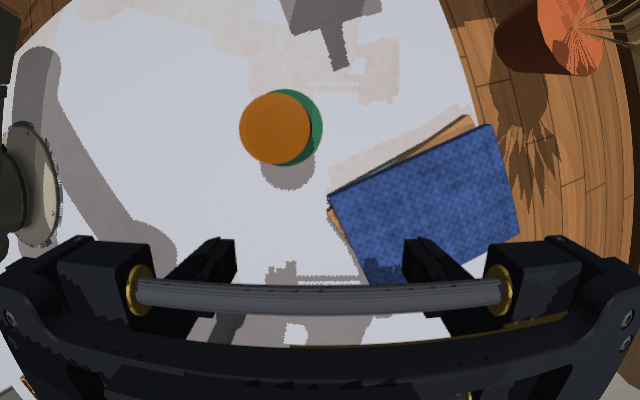

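The scene view looks from the far side: the caddy is at about (210,180), the sanitiser at (350,190) with the silver remote at (327,217) and the black one at (375,232), the bowl at (208,250), the box at (490,220) and the torch at (446,148). I'll enlarge the crops.

```bash
cat > h.py <<'E'
import numpy as np, cv2
from cell import *
from scipy.spatial.transform import Rotation as R
def K(ci): 
    f=200/np.tan(np.radians(ci['fov_y']/2)); return f,ci['cx'],ci['cy']
def proj(ci,P,fish=False):
    f,cx,cy=K(ci); M=R.from_rotvec(ci['rvec']).as_matrix()
    c=np.atleast_2d(P)@M.T+ci['tvec']
    if fish:
        r=np.linalg.norm(c[:,:2],axis=1); th=np.arctan2(r,c[:,2]); s=f*th/np.maximum(r,1e-9)
        return np.c_[cx+c[:,0]*s,cy+c[:,1]*s]
    return np.c_[cx+f*c[:,0]/c[:,2],cy+f*c[:,1]/c[:,2]]
def ray(ci,uv,fish=False):
    f,cx,cy=K(ci); M=R.from_rotvec(ci['rvec']).as_matrix()
    uv=np.atleast_2d(uv).astype(float); d=(uv-[cx,cy])/f
    if fish:
        th=np.linalg.norm(d,axis=1,keepdims=True); s=np.sin(th)/np.maximum(th,1e-9)
        v=np.c_[d*s,np.cos(th)]
    else: v=np.c_[d,np.ones(len(d))]
    v=v/np.linalg.norm(v,axis=1,keepdims=True)
    return -M.T@ci['tvec'], v@M
def onz(ci,uv,z,fish=False):
    o,d=ray(ci,uv,fish); t=(z-o[2])/d[:,2]; return o+d*t[:,None]
def tri(rs):
    A=0;b=0
    for o,d in rs:
        P=np.eye(3)-np.outer(d,d); A=A+P; b=b+P@o
    X=np.linalg.solve(A,b); return X,[np.linalg.norm((np.eye(3)-np.outer(d,d))@(X-o)) for o,d in rs]
def crop(img,x,y,w,h,k,fn):
    cv2.imwrite(fn,cv2.resize(img[y:y+h,x:x+w],None,fx=k,fy=k,interpolation=cv2.INTER_CUBIC))
E
python3 - <<'E'
from h import *
a=cv2.imread('pics/scene0.png');b=cv2.imread('pics/side0.png')
a2=cv2.convertScaleAbs(a,alpha=1.6);b2=cv2.convertScaleAbs(b,alpha=1.4)
crop(a2,265,110,180,165,4,'pics/sc_st.png');crop(a2,145,135,130,85,6,'pics/sc_cd.png')
crop(b2,290,50,170,185,3,'pics/sd_st.png');crop(b2,295,235,180,165,3,'pics/sd_cd.png')
E
```

```text
(no output)
```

View pics/sc_st.png

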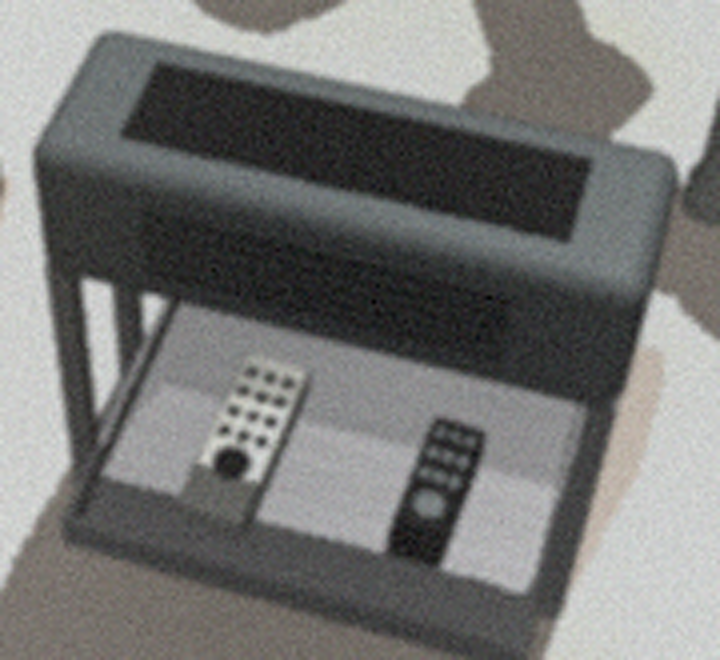

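View pics/sc_cd.png

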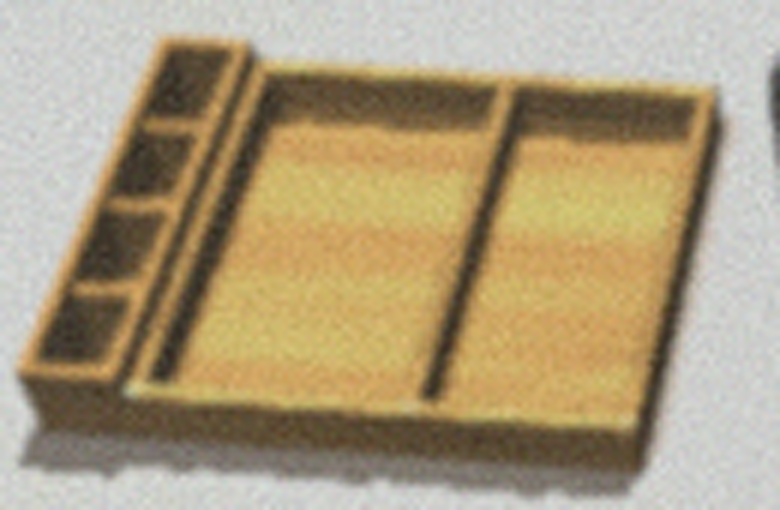

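View pics/sd_st.png

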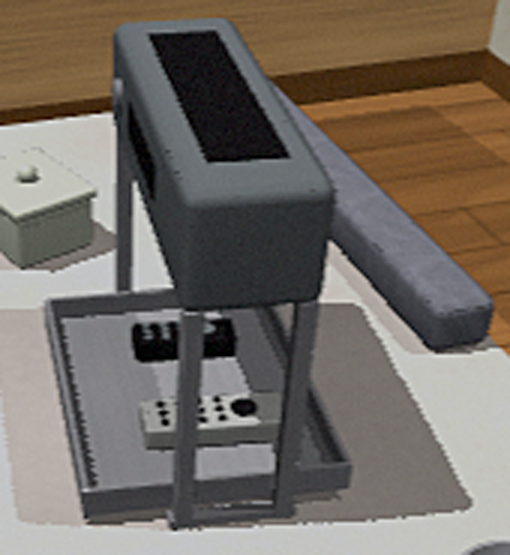

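View pics/sd_cd.png

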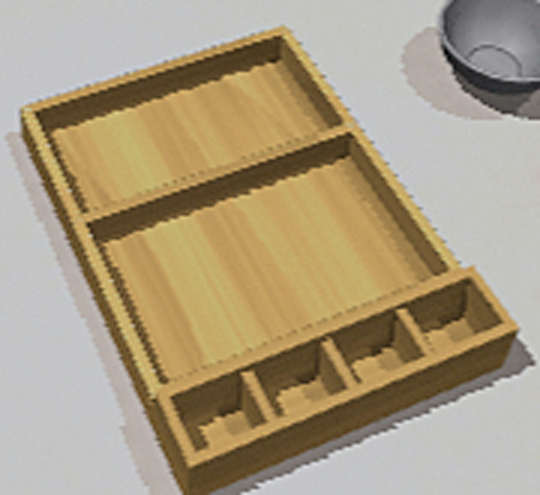

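```bash
python3 - <<'E'
from h import *
S=camera_info('scene');D=camera_info('side')
print('cams',ray(S,[0,0])[0],ray(D,[0,0])[0])
def T(n,s,d):
    s=np.array(s);d=np.array(d)
    X,e=tri([(ray(S,s)[0],ray(S,s)[1][0]),(ray(D,d)[0],ray(D,d)[1][0])]);print(n,X.round(4),np.round(e,4));return X
c6=lambda x,y:(x/6+145,y/6+135)
c4=lambda x,y:(x/4+265,y/4+110)
d3=lambda x,y:(x/3+295,y/3+235)
e3=lambda x,y:(x/3+290,y/3+50)
T('cad near L',c6(718,90),d3(25,108))
T('cad far L',c6(637,425),d3(288,30))
T('cad far R',c6(128,390),d3(450,268))
T('cad near R',c6(260,65),d3(155,395))
T('div near',c6(507,82),d3(88,218))
T('div far',c6(432,400),d3(350,132))
# station panel on box top corners
T('panel farR',c4(122,137),e3(285,158))
T('panel nearR',c4(155,65),e3(203,162))
T('panel nearL',c4(590,158),e3(150,33))
T('panel farL',c4(570,240),e3(213,33))
T('large near R top',c4(250,353),e3(145,405))
T('large near L top',c4(308,370),e3(140,397))
T('small near L top',c4(485,428),e3(133,323))
T('small near R top',c4(435,418),e3(135,335))
for n,uv,z in [('tray nearR',e3(83,490),.039),('tray nearL',e3(47,300),.039),('tray farR',e3(350,463),.039)]:
    print(n,onz(D,uv,z))
for n,uv,z in [('bowl',(461,245),.04),('box',(300,110),.06),('torch base',(238,157),0)]: print(n,onz(D,uv,z))
for n,uv,z in [('bowl',(209,245),.04),('box',(490,210),.06),('torch base',(443,162),0)]: print(n,onz(S,uv,z))
E
```

```text
cams [1.26942655 0.14849091 0.96342153] [ 0.27746592 -0.73417401  0.69159547]
cad near L [ 0.3921 -0.1902  0.0295] [0.0015 0.0015]
cad far L [ 0.6029 -0.1736  0.0294] [0.0032 0.0032]
cad far R [ 0.6187 -0.4005  0.0317] [0.0039 0.0039]
cad near R [ 0.4117 -0.4204  0.0297] [0.0007 0.0007]
div near [ 0.4075 -0.2941  0.0328] [0.0017 0.0017]
div far [ 0.604  -0.2723  0.0257] [0.0058 0.0058]
panel farR [ 0.6261 -0.0278  0.3098] [0.0007 0.0007]
panel nearR [ 0.5677 -0.021   0.3108] [0.0022 0.0022]
panel nearL [0.606  0.2153 0.3144] [0. 0.]
panel farL [0.6614 0.2087 0.3107] [0.0002 0.0002]
large near R top [0.5525 0.0332 0.0547] [0.0071 0.0071]
large near L top [0.5551 0.0689 0.0409] [0.0015 0.0015]
small near L top [0.585  0.1877 0.0404] [0.0009 0.0009]
small near R top [0.5807 0.1574 0.0438] [0.0033 0.0033]
tray nearR [[ 0.47096014 -0.03287381  0.039     ]]
tray nearL [[0.51587426 0.25330806 0.039     ]]
tray farR [[ 0.69648188 -0.06630655  0.039     ]]
bowl [[ 0.75087019 -0.23206661  0.04      ]]
box [[0.55365233 0.46944865 0.06      ]]
torch base [[0.31765095 0.33523164 0.        ]]
bowl [[ 0.74378739 -0.23773232  0.04      ]]
box [[0.53145519 0.44796119 0.06      ]]
torch base [[3.22032822e-01 3.40188769e-01 1.11022302e-16]]
```

```bash
cat >> h.py <<'E'
def cur():
    s=observe(); return np.array(s['eef_pos']),R.from_quat(s['orientation']).as_matrix()
YAW=-0.15; O=np.array([.561,.102,0])
def st(p,yaw=None):
    y=YAW if yaw is None else yaw
    return O+np.array(R.from_euler('z',y).apply(p))
def toolR(yaw,lean):
    # jaws across, tool y forward (yaw dir), leaned back by lean deg
    B=np.array([[-np.sin(yaw),np.cos(yaw),0],[np.cos(yaw),np.sin(yaw),0],[0,0,-1]]).T
    return B@R.from_euler('x',-lean,degrees=True).as_matrix()
def plan(tp,tR,n=None,step=.03,ang=6.,rnd=3):
    p,r=cur(); tp=np.array(tp,float)
    w=R.from_matrix(r.T@tR).as_rotvec()
    N=n or int(max(1,np.ceil(np.linalg.norm(tp-p)/step),np.ceil(np.degrees(np.linalg.norm(w))/ang)))
    rows=[]
    for i in range(N):
        ri=r@R.from_rotvec(w*i/N).as_matrix()
        rows.append([*(ri.T@((tp-p)/N)/.12),*(w/N/np.radians(60))])
    print('dist',np.linalg.norm(tp-p).round(4),'ang',np.degrees(np.linalg.norm(w)).round(2),'N',N)
    for a in rows: print(str(list(np.round(a,rnd)+0.)).replace('np.float64(','').replace(')','')+',')
def rep(yaw=None):
    s=observe();p,r=cur();y=YAW if yaw is None else yaw
    q=R.from_euler('z',-y).apply(p-O)
    print('t',round(s['time'],2),'tcp',p.round(4),'st',q.round(4),'z',r[:,2].round(3),'lean',np.degrees(np.arctan2(np.linalg.norm(r[:2,2]),-r[2,2])).round(2),'yaw',np.arctan2(-r[0,0],r[1,0]).round(3),'F',np.round(s['force'],1),'gap',round(s['finger_gap'],4))
E
python3 - <<'E'
from h import *
p,r=cur();w=camera_info('wrist');o,_=ray(w,[0,0]);print('cam in tool',r.T@(o-p), (R.from_rotvec(w['rvec']).as_matrix()@r).T.round(3))
rep()
plan(st([-.17,0.01,.20]),toolR(-.15,30))
E
```

```text
cam in tool [ 0.00082259 -0.06667703 -0.14562901] [[ 1.    -0.001 -0.   ]
 [ 0.001  0.966  0.26 ]
 [-0.    -0.26   0.966]]
t 0.15 tcp [0.1738 0.5216 0.2383] st [-0.4455  0.357   0.2383] z [-0.001 -0.001 -1.   ] lean 0.06 yaw -0.322 F [-0.2 -0.1  0.3] gap 0.0876
dist 0.4448 ang 31.56 N 15
[-0.164, 0.184, 0.021, -0.033, 0.003, -0.011],
[-0.166, 0.181, 0.027, -0.033, 0.003, -0.011],
[-0.168, 0.178, 0.033, -0.033, 0.003, -0.011],
[-0.17, 0.175, 0.039, -0.033, 0.003, -0.011],
[-0.172, 0.172, 0.044, -0.033, 0.003, -0.011],
[-0.174, 0.168, 0.05, -0.033, 0.003, -0.011],
[-0.176, 0.164, 0.055, -0.033, 0.003, -0.011],
[-0.178, 0.16, 0.06, -0.033, 0.003, -0.011],
[-0.18, 0.156, 0.065, -0.033, 0.003, -0.011],
[-0.182, 0.152, 0.07, -0.033, 0.003, -0.011],
[-0.184, 0.147, 0.074, -0.033, 0.003, -0.011],
[-0.186, 0.143, 0.079, -0.033, 0.003, -0.011],
[-0.188, 0.138, 0.083, -0.033, 0.003, -0.011],
[-0.189, 0.133, 0.087, -0.033, 0.003, -0.011],
[-0.191, 0.127, 0.091, -0.033, 0.003, -0.011],
```

Call:
{"fn": "apply_moves", "kwargs": {"deltas": [[-0.164,0.184,0.021,-0.033,0.003,-0.011],[-0.166,0.181,0.027,-0.033,0.003,-0.011],[-0.168,0.178,0.033,-0.033,0.003,-0.011],[-0.17,0.175,0.039,-0.033,0.003,-0.011],[-0.172,0.172,0.044,-0.033,0.003,-0.011],[-0.174,0.168,0.05,-0.033,0.003,-0.011],[-0.176,0.164,0.055,-0.033,0.003,-0.011],[-0.178,0.16,0.06,-0.033,0.003,-0.011]]}}

```text
time: 0.82
eef_pos: [0.2946, 0.3116, 0.2156]
orientation: [0.771, 0.62, 0.093, 0.109]
force: [0.6, 0.3, 0.3]
finger_gap: 0.0885
```

```bash
python3 - <<'E'
from h import *
rep()
plan(st([-.17,0.01,.20]),toolR(-.15,30))
E
```

```text
t 0.82 tcp [0.2946 0.3116 0.2156] st [-0.2947  0.1674  0.2156] z [ 0.278 -0.053 -0.959] lean 16.45 yaw -0.216 F [0.6 0.3 0.3] gap 0.0885
dist 0.2014 ang 14.05 N 7
[-0.177, 0.149, 0.062, -0.032, 0.003, -0.009],
[-0.179, 0.145, 0.066, -0.032, 0.003, -0.009],
[-0.18, 0.141, 0.071, -0.032, 0.003, -0.009],
[-0.182, 0.137, 0.075, -0.032, 0.003, -0.009],
[-0.183, 0.133, 0.079, -0.032, 0.003, -0.009],
[-0.185, 0.128, 0.083, -0.032, 0.003, -0.009],
[-0.186, 0.124, 0.087, -0.032, 0.003, -0.009],
```

Tracking is good.

Call:
{"fn": "apply_moves", "kwargs": {"deltas": [[-0.177,0.149,0.062,-0.032,0.003,-0.009],[-0.179,0.145,0.066,-0.032,0.003,-0.009],[-0.18,0.141,0.071,-0.032,0.003,-0.009],[-0.182,0.137,0.075,-0.032,0.003,-0.009],[-0.183,0.133,0.079,-0.032,0.003,-0.009],[-0.185,0.128,0.083,-0.032,0.003,-0.009],[-0.186,0.124,0.087,-0.032,0.003,-0.009],[0,0,0,0,0,0]]}}

```text
time: 1.48
eef_pos: [0.3982, 0.1256, 0.1997]
orientation: [0.729, 0.631, 0.172, 0.201]
force: [0.8, -0.1, 0.7]
finger_gap: 0.0883
```

```bash
python3 - <<'E'
from h import *
import pickle
rep(); c=camera_info('wrist'); im=get_image('wrist'); pickle.dump(c,open('w1.pkl','wb')); cv2.imwrite('pics/w1.png',im)
E
```

```text
t 1.48 tcp [0.3982 0.1256 0.1997] st [-0.1645 -0.001   0.1997] z [ 0.505 -0.076 -0.86 ] lean 30.74 yaw -0.145 F [ 0.8 -0.1  0.7] gap 0.0883
```

View pics/w1.png

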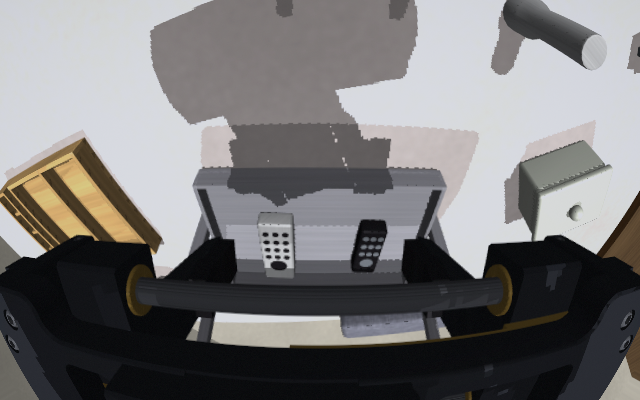

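```bash
python3 - <<'E'
from h import *
im=cv2.imread('pics/w1.png');crop(cv2.convertScaleAbs(im,alpha=1.2),185,155,270,130,3,'pics/w1c.png')
E
```

```text
(no output)
```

View pics/w1c.png

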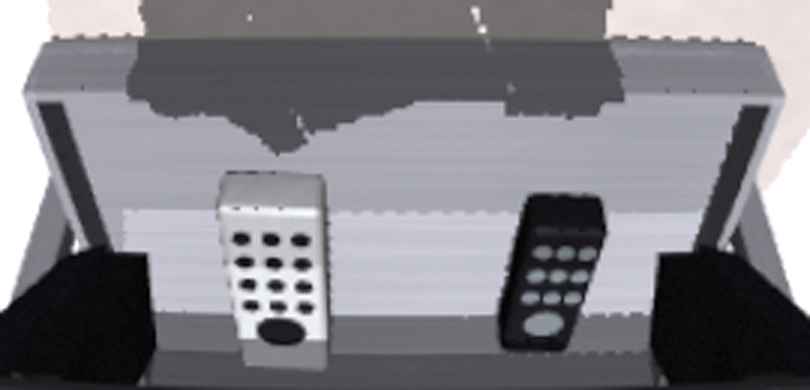

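```bash
python3 - <<'E'
from h import *
import pickle
c=pickle.load(open('w1.pkl','rb'))
f=lambda x,y:(x/3+185,y/3+155)
def show(n,pts,z):
    P=onz(c,[f(*p) for p in pts],z,True); Q=R.from_euler('z',-YAW).apply(P-O)
    print(n,P[:,:2].round(4).tolist(),'st',Q[:,:2].round(4).tolist()); return P
P=show('trayfront',[(27,92),(783,97),(405,94)],.039); d=P[1]-P[0]; print('yaw',np.arctan2(-d[0],d[1]),'w',np.linalg.norm(d))
P=show('large top nearR nearL farL farR',[(220,208),(326,212),(329,367),(243,362)],.041)
print('yaw L',[np.arctan2(*(P[j]-P[i])[[1,0]]) for i,j in((0,3),(1,2))], np.linalg.norm(P[0]-P[1]),np.linalg.norm(P[0]-P[3]))
P=show('large keys',[(241,239),(300,240),(306,307),(250,306)],.042);print([np.arctan2(*(P[j]-P[i])[[1,0]]) for i,j in((0,3),(1,2))])
P=show('small top',[(522,229),(604,233),(566,350),(500,346)],.041)
print('yaw S',[np.arctan2(*(P[j]-P[i])[[1,0]]) for i,j in((0,3),(1,2))], np.linalg.norm(P[0]-P[1]),np.linalg.norm(P[0]-P[3]))
P=show('small keys',[(541,253),(589,254),(573,298),(528,298)],.042);print([np.arctan2(*(P[j]-P[i])[[1,0]]) for i,j in((0,3),(1,2))])
P=show('large bot near',[(225,173),(322,176)],.019)
P=show('small bot near',[(530,196),(606,200)],.019)
P=show('floor corners?',[(95,250),(700,245)],.017)
E
```

```text
trayfront [[0.4711, -0.0307], [0.5153, 0.2584], [0.4945, 0.1133]] st [[-0.069, -0.1446], [-0.0686, 0.1478], [-0.0674, 0.0012]]
yaw -0.15145062508832594 w 0.29241212960048985
large top nearR nearL farL farR [[0.545, 0.0279], [0.5534, 0.0717], [0.6761, 0.0473], [0.6664, 0.0033]] st [[-0.0048, -0.0757], [-0.003, -0.0311], [0.122, -0.0369], [0.119, -0.0819]]
yaw L [np.float64(-0.20004375379942393), np.float64(-0.1961400436199908)] 0.044603255359459464 0.12391101683148269
large keys [[0.565, 0.0316], [0.569, 0.057], [0.619, 0.0483], [0.615, 0.0218]] st [[0.0145, -0.069], [0.0146, -0.0433], [0.0653, -0.0445], [0.0654, -0.0713]]
[np.float64(-0.1944805392048979), np.float64(-0.17365208746522268)]
small top [[0.5763, 0.1519], [0.5847, 0.1874], [0.6781, 0.1701], [0.6682, 0.1367]] st [[0.0077, 0.0516], [0.0107, 0.088], [0.1056, 0.0849], [0.1008, 0.0504]]
yaw S [np.float64(-0.16335804114364272), np.float64(-0.18223857654178255)] 0.03645808300331831 0.09314828389764894
small keys [[0.5931, 0.1594], [0.5973, 0.1808], [0.6303, 0.1736], [0.6266, 0.1524]] st [[0.0231, 0.0616], [0.0241, 0.0833], [0.0578, 0.0811], [0.0573, 0.0596]]
[np.float64(-0.20758386062340767), np.float64(-0.21536037262863555)]
large bot near [[0.547, 0.0265], [0.5548, 0.0684]] st [[-0.0026, -0.0767], [-0.0011, -0.0342]]
small bot near [[0.5808, 0.1571], [0.5888, 0.1915]] st [[0.0113, 0.0574], [0.0141, 0.0926]]
floor corners? [[0.5946, -0.0569], [0.6328, 0.2402]] st [[0.057, -0.1521], [0.0503, 0.1474]]
```

```bash
python3 - <<'E'
from h import *
plan(st([-.038,.010,.055]),toolR(-.15,30))
E
```

```text
dist 0.1931 ang 0.7 N 7
[0.011, 0.043, 0.226, 0.002, 0.0, 0.001],
[0.011, 0.043, 0.226, 0.002, 0.0, 0.001],
[0.011, 0.043, 0.226, 0.002, 0.0, 0.001],
[0.012, 0.044, 0.225, 0.002, 0.0, 0.001],
[0.012, 0.044, 0.225, 0.002, 0.0, 0.001],
[0.012, 0.044, 0.225, 0.002, 0.0, 0.001],
[0.012, 0.045, 0.225, 0.002, 0.0, 0.001],
```

Call:
{"fn": "apply_moves", "kwargs": {"deltas": [[0.011,0.043,0.226,0.002,0,0.001],[0.011,0.043,0.226,0.002,0,0.001],[0.011,0.043,0.226,0.002,0,0.001],[0.012,0.044,0.225,0.002,0,0.001],[0.012,0.044,0.225,0.002,0,0.001],[0.012,0.044,0.225,0.002,0,0.001],[0,0,0,0,0,0]], "gripper": 0, "grip_force": 10}}

```text
time: 2.12
eef_pos: [0.5104, 0.1256, 0.0726]
orientation: [0.732, 0.63, 0.172, 0.194]
force: [-0.4, -0.8, 0.1]
finger_gap: 0.044
```

```bash
python3 - <<'E'
from h import *
rep()
plan(st([-.038,.010,.028]),toolR(-.15,30))
E
```

```text
t 2.12 tcp [0.5104 0.1256 0.0726] st [-0.0536  0.0158  0.0726] z [ 0.496 -0.068 -0.866] lean 30.05 yaw -0.147 F [-0.4 -0.8  0.1] gap 0.044
dist 0.0476 ang 0.4 N 2
[-0.025, -0.037, 0.193, 0.0, -0.003, 0.0],
[-0.025, -0.037, 0.193, 0.0, -0.003, 0.0],
```

Call:
{"fn": "apply_moves", "kwargs": {"deltas": [[0,0,0,0,0,0],[0,0,0,0,0,0],[0,0,0,0,0,0],[0,0,0,0,0,0],[0,0,0,0,0,0],[-0.025,-0.02,0.12,0,0,0],[-0.025,-0.02,0.12,0,0,0],[0,-0.03,0.12,0,0,0]]}}

```text
time: 2.78
eef_pos: [0.5226, 0.1233, 0.04]
orientation: [0.73, 0.631, 0.173, 0.196]
force: [2.8, 2.6, 0.6]
finger_gap: 0.0002
```

```bash
python3 - <<'E'
from h import *
rep()
plan(st([-.038,.010,.028]),toolR(-.15,30))
E
```

```text
t 2.78 tcp [0.5226 0.1233 0.04  ] st [-0.0411  0.0153  0.04  ] z [ 0.5   -0.067 -0.863] lean 30.31 yaw -0.144 F [2.8 2.6 0.6] gap 0.0002
dist 0.0135 ang 0.59 N 1
[-0.045, -0.028, 0.099, 0.005, -0.008, 0.002],
```

Call:
{"fn": "apply_moves", "kwargs": {"deltas": [[-0.045,-0.03,0.1,0.005,-0.008,0],[0,0,0,0,0,0],[0,-0.036,-0.021,0,0,0],[0,-0.036,-0.021,0,0,0],[0,-0.036,-0.021,0,0,0],[0,-0.036,-0.021,0,0,0]]}}

```text
time: 3.28
eef_pos: [0.5081, 0.124, 0.0365]
orientation: [0.733, 0.63, 0.165, 0.197]
force: [3.0, -1.8, 0.7]
finger_gap: 0.0002
```

```bash
python3 - <<'E'
from h import *
rep()
E
```

```text
t 3.28 tcp [0.5081 0.124  0.0365] st [-0.0556  0.0139  0.0365] z [ 0.491 -0.081 -0.867] lean 29.84 yaw -0.152 F [ 3.  -1.8  0.7] gap 0.0002
```

Call:
{"fn": "apply_moves", "kwargs": {"deltas": [[0,-0.02,0.05,0,0,0],[0,-0.04,0.02,0,0,0],[0,-0.036,-0.01,0,0,0],[0,-0.036,-0.01,0,0,0],[0,-0.036,-0.01,0,0,0],[0,-0.036,-0.01,0,0,0]]}}

```text
time: 3.78
eef_pos: [0.5017, 0.1331, 0.04]
orientation: [0.732, 0.627, 0.171, 0.206]
force: [12.1, -4.5, -1.2]
finger_gap: 0.0002
```

```bash
python3 - <<'E'
from h import *
rep()
cv2.imwrite('pics/s2.png',get_image('side'))
E
```

```text
t 3.78 tcp [0.5017 0.1331 0.04  ] st [-0.0632  0.0219  0.04  ] z [ 0.508 -0.088 -0.857] lean 31.06 yaw -0.157 F [12.1 -4.5 -1.2] gap 0.0002
```

View pics/s2.png

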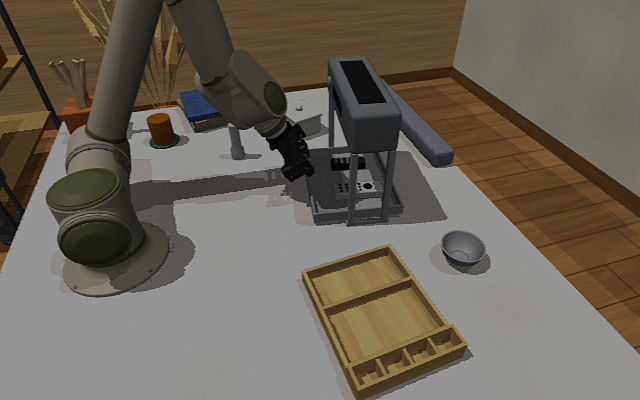

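```bash
python3 - <<'E'
from h import *
plan(st([-.16,-.05,.15]),toolR(-.19,35))
E
```

```text
dist 0.163 ang 4.35 N 6
[-0.102, -0.036, -0.199, -0.011, -0.002, 0.005],
[-0.103, -0.033, -0.199, -0.011, -0.002, 0.005],
[-0.103, -0.03, -0.199, -0.011, -0.002, 0.005],
[-0.104, -0.028, -0.199, -0.011, -0.002, 0.005],
[-0.104, -0.025, -0.199, -0.011, -0.002, 0.005],
[-0.105, -0.022, -0.199, -0.011, -0.002, 0.005],
```

Call:
{"fn": "apply_moves", "kwargs": {"deltas": [[0,0.05,-0.2,0,0,0],[-0.103,-0.033,-0.199,-0.011,-0.002,0.005],[-0.103,-0.03,-0.199,-0.011,-0.002,0.005],[-0.104,-0.04,-0.199,-0.011,-0.002,0.005],[-0.104,-0.045,-0.199,-0.011,-0.002,0.005],[-0.105,-0.04,-0.199,-0.011,-0.002,0.005],[-0.1,0,0,-0.01,0,0],[0,0,0,0,0,0]], "gripper": 1}}

```text
time: 4.5
eef_pos: [0.3943, 0.0762, 0.1586]
orientation: [0.731, 0.608, 0.198, 0.237]
force: [0.7, 0.9, -0.3]
finger_gap: 0.0518
```

```bash
python3 - <<'E'
from h import *
import pickle
rep(); c=camera_info('wrist'); im=get_image('wrist'); pickle.dump(c,open('w2.pkl','wb')); cv2.imwrite('pics/w2.png',im)
crop(cv2.convertScaleAbs(im,alpha=1.2),180,130,270,160,3,'pics/w2c.png')
E
```

```text
t 4.5 tcp [0.3943 0.0762 0.1586] st [-0.161  -0.0504  0.1586] z [ 0.579 -0.106 -0.809] lean 36.02 yaw -0.182 F [ 0.7  0.9 -0.3] gap 0.0518
```

View pics/w2c.png

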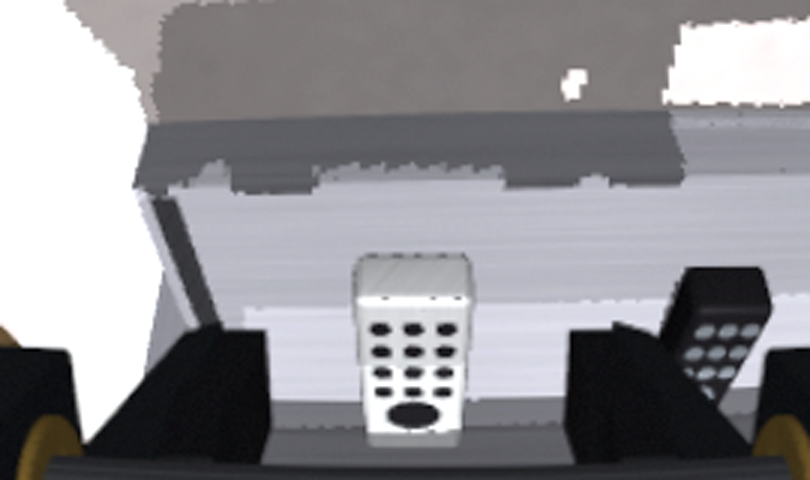

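```bash
python3 - <<'E'
from h import *
import pickle
c=pickle.load(open('w2.pkl','rb'))
f=lambda x,y:(x/3+180,y/3+130)
def show(n,pts,z):
    P=onz(c,[f(*p) for p in pts],z,True); Q=R.from_euler('z',-YAW).apply(P-O)
    print(n,P[:,:2].round(4).tolist(),'st',Q[:,:2].round(4).tolist()); return P
show('trayR',[(135,187),(680,186)],.039)
P=show('large',[(354,297),(471,299),(463,432),(366,434)],.041)
print('yaw L',[np.arctan2(*(P[j]-P[i])[[1,0]]) for i,j in((0,3),(1,2))])
show('large bot',[(360,255),(468,257)],.019)
show('large keys',[(380,330),(447,330),(442,392),(384,392)],.042)
show('small bot',[(688,268),(768,270)],.019)
P=show('small keys',[(705,332),(752,331),(723,373),(682,373)],.042)
E
```

```text
trayR [[0.4611, -0.0303], [0.4937, 0.1477]] st [[-0.079, -0.1458], [-0.0734, 0.0351]]
large [[0.5332, 0.0279], [0.5425, 0.0706], [0.6531, 0.052], [0.6468, 0.0062]] st [[-0.0164, -0.0774], [-0.0136, -0.0338], [0.0985, -0.0357], [0.0992, -0.0819]]
yaw L [np.float64(-0.18899960213246314), np.float64(-0.16711206499101164)]
large bot [[0.5365, 0.0287], [0.5454, 0.0699]] st [[-0.0133, -0.0762], [-0.0106, -0.0341]]
large keys [[0.5558, 0.033], [0.5605, 0.0587], [0.61, 0.0488], [0.6054, 0.0239]] st [[0.0051, -0.069], [0.006, -0.0429], [0.0564, -0.0453], [0.0556, -0.0706]]
small bot [[0.57, 0.1578], [0.5786, 0.1932]] st [[0.0005, 0.0565], [0.0038, 0.0928]]
small keys [[0.5838, 0.1618], [0.5878, 0.1823], [0.6209, 0.1729], [0.6162, 0.154]] st [[0.0136, 0.0625], [0.0145, 0.0834], [0.0487, 0.0791], [0.0468, 0.0596]]
```

```bash
python3 - <<'E'
from h import *
plan(st([-.040,-.0555,.083]),toolR(-.19,35))
E
```

```text
dist 0.1426 ang 1.07 N 5
[-0.003, 0.089, 0.22, 0.003, -0.001, 0.001],
[-0.003, 0.09, 0.22, 0.003, -0.001, 0.001],
[-0.002, 0.091, 0.22, 0.003, -0.001, 0.001],
[-0.002, 0.091, 0.219, 0.003, -0.001, 0.001],
[-0.002, 0.092, 0.219, 0.003, -0.001, 0.001],
```

Call:
{"fn": "apply_moves", "kwargs": {"deltas": [[-0.003,0.089,0.22,0.003,-0.001,0.001],[-0.003,0.09,0.22,0.003,-0.001,0.001],[-0.002,0.091,0.22,0.003,-0.001,0.001],[-0.002,0.091,0.219,0.003,-0.001,0.001],[-0.002,0.092,0.219,0.003,-0.001,0.001],[0,0,0,0,0,0]]}}

```text
time: 5.05
eef_pos: [0.5223, 0.0592, 0.0916]
orientation: [0.737, 0.608, 0.185, 0.229]
force: [-0.3, -0.1, -0.3]
finger_gap: 0.0882
```

```bash
python3 - <<'E'
from h import *
import pickle
rep(); c=camera_info('wrist'); im=get_image('wrist'); pickle.dump(c,open('w3.pkl','wb')); cv2.imwrite('pics/w3.png',im)
crop(cv2.convertScaleAbs(im,alpha=1.2),180,110,270,180,3,'pics/w3c.png')
plan(st([0,-.056,.027]),toolR(-.19,35))
E
```

```text
t 5.05 tcp [0.5223 0.0592 0.0916] st [-0.0318 -0.0481  0.0916] z [ 0.551 -0.112 -0.827] lean 34.23 yaw -0.193 F [-0.3 -0.1 -0.3] gap 0.0882
dist 0.0737 ang 0.91 N 3
[-0.017, -0.023, 0.203, -0.005, 0.002, 0.0],
[-0.018, -0.024, 0.203, -0.005, 0.002, 0.0],
[-0.018, -0.025, 0.203, -0.005, 0.002, 0.0],
```

View pics/w3c.png

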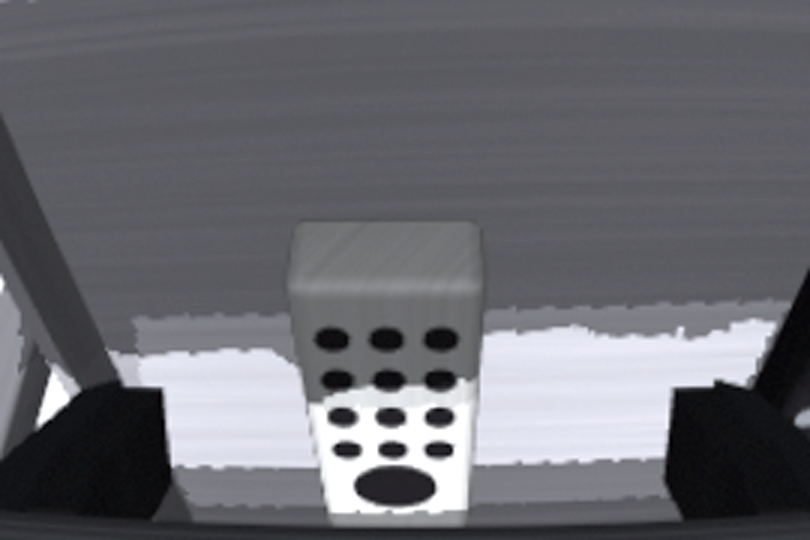

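```bash
python3 - <<'E'
from h import *
import pickle
a=pickle.load(open('w2.pkl','rb'));b=pickle.load(open('w3.pkl','rb'))
fa=lambda x,y:(x/3+180,y/3+130)
fb=lambda x,y:(x/3+180,y/3+110)
for n,p,q in [('k1R',(380,330),(332,339)),('k1L',(447,330),(441,339)),('k4L',(442,392),(439,450)),('k4R',(384,392),(347,450)),('nR',(354,297),(290,290)),('nL',(471,299),(482,290)),('nRbot',(360,255),(297,222)),('nLbot',(468,257),(475,222))]:
    ra=ray(a,fa(*p),True);rb=ray(b,fb(*q),True)
    X,e=tri([(ra[0],ra[1][0]),(rb[0],rb[1][0])]);print(n,X.round(4),R.from_euler('z',-YAW).apply(X-O).round(4),np.round(e,4))
E
```

```text
k1R [0.5493 0.0347 0.0461] [-0.0015 -0.0683  0.0461] [0.0003 0.0003]
k1L [0.5508 0.06   0.0483] [-0.0038 -0.043   0.0483] [0.0001 0.0001]
k4L [0.6029 0.0501 0.0459] [ 0.0492 -0.0451  0.0459] [0.0003 0.0003]
k4R [0.5995 0.0253 0.0452] [ 0.0495 -0.0701  0.0452] [0.0001 0.0001]
nR [0.5472 0.0241 0.0311] [-0.002  -0.0791  0.0311] [0.0001 0.0001]
nL [0.5519 0.0696 0.0345] [-0.0042 -0.0334  0.0345] [0. 0.]
nRbot [0.5362 0.0284 0.0195] [-0.0135 -0.0765  0.0195] [0.0004 0.0004]
nLbot [0.5436 0.0699 0.0204] [-0.0124 -0.0344  0.0204] [0.0002 0.0002]
```

The wrist views agree: remote bottom ≈20 mm, top ≈41–46 mm, near end at station x ≈ −13 mm. Descend to grasp the near end.

Call:
{"fn": "apply_moves", "kwargs": {"deltas": [[-0.02,-0.025,0.15,-0.005,0,0],[-0.02,-0.025,0.15,-0.005,0,0],[-0.02,-0.025,0.15,0,0,0],[0,0,0.06,0,0,0],[0,0,0,0,0,0]]}}

```text
time: 5.52
eef_pos: [0.5536, 0.0588, 0.0561]
orientation: [0.741, 0.609, 0.17, 0.224]
force: [-0.2, -1.0, 0.8]
finger_gap: 0.088
```

```bash
python3 - <<'E'
from h import *
rep()
plan(st([0,-.056,.027]),toolR(-.19,35))
E
```

```text
t 5.52 tcp [0.5536 0.0588 0.0561] st [-0.0008 -0.0438  0.0561] z [ 0.526 -0.125 -0.841] lean 32.74 yaw -0.201 F [-0.2 -1.   0.8] gap 0.088
dist 0.0315 ang 2.65 N 2
[-0.048, -0.061, 0.106, -0.019, 0.011, 0.001],
[-0.049, -0.063, 0.104, -0.019, 0.011, 0.001],
```

Call:
{"fn": "apply_moves", "kwargs": {"deltas": [[-0.05,-0.06,0.08,-0.02,0.011,0],[-0.05,-0.06,0.08,-0.02,0.011,0],[0,0,0,0,0,0]]}}

```text
time: 5.77
eef_pos: [0.5617, 0.0578, 0.056]
orientation: [0.74, 0.609, 0.173, 0.227]
force: [-0.5, 0.3, 0.4]
finger_gap: 0.0881
```

```bash
python3 - <<'E'
from h import *
rep();rep()
plan(st([0,-.056,.027]),toolR(-.19,35))
E
```

```text
t 5.77 tcp [0.5617 0.0578 0.056 ] st [ 0.0073 -0.0436  0.056 ] z [ 0.533 -0.125 -0.837] lean 33.18 yaw -0.2 F [-0.5  0.3  0.4] gap 0.0881
t 5.77 tcp [0.5617 0.0578 0.056 ] st [ 0.0073 -0.0436  0.056 ] z [ 0.533 -0.125 -0.837] lean 33.18 yaw -0.2 F [-0.5  0.3  0.4] gap 0.0881
dist 0.0324 ang 2.26 N 2
[-0.051, -0.09, 0.087, -0.015, 0.011, 0.002],
[-0.052, -0.091, 0.085, -0.015, 0.011, 0.002],
```

```bash
python3 - <<'E'
from h import *
s=observe();print(np.round(s['joint_positions'],3),np.round(s['joint_velocities'],3),np.round(s['tau'],1))
cv2.imwrite('pics/s4.png',get_image('side'));cv2.imwrite('pics/c4.png',get_image('scene'));rep()
a=cv2.imread('pics/s4.png');b=cv2.imread('pics/c4.png')
crop(cv2.convertScaleAbs(a,alpha=1.5),190,40,240,190,3,'pics/s4c.png');crop(cv2.convertScaleAbs(b,alpha=1.6),265,20,180,260,3,'pics/c4c.png')
E
```

```text
[-0.067  0.519  1.899 -0.54   0.175 -0.937] [ 0.006 -0.02   0.02   0.002  0.003  0.001] [  0.2 -39.8 -11.6  -0.2  -1.1  -0. ]
t 5.87 tcp [0.5612 0.0578 0.0559] st [ 0.0068 -0.0437  0.0559] z [ 0.532 -0.126 -0.837] lean 33.15 yaw -0.2 F [ 0.5 -0.   0.7] gap 0.0883
```

View pics/s4c.png

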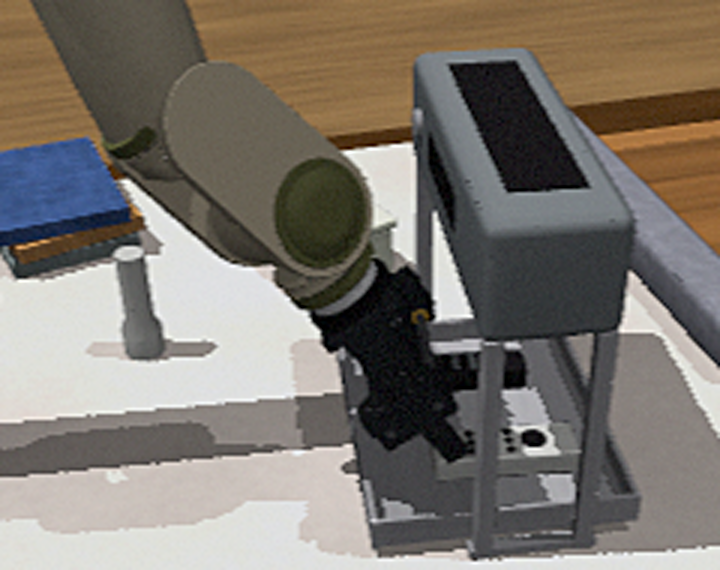

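View pics/c4c.png

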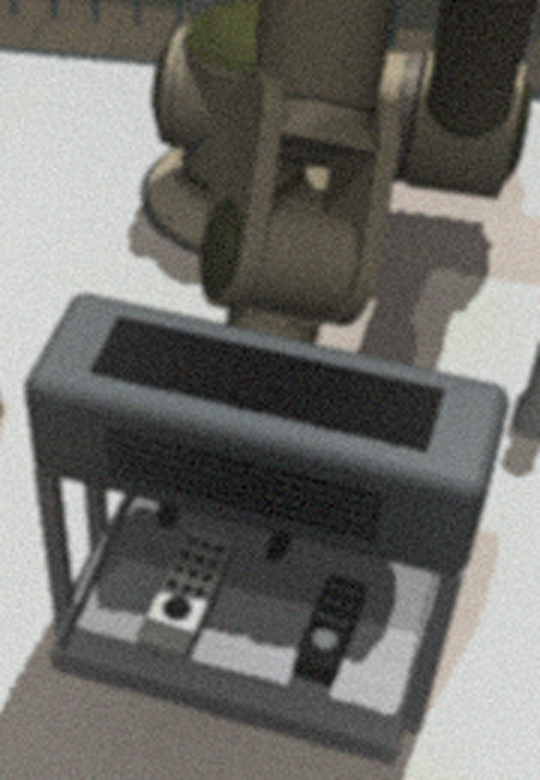

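Joint 5 is at its lower limit (0.175), so a 35° lean can't be reached that low. A 27° lean leaves room, and shifting the gripper 7 mm inward clears the leg.

```bash
python3 - <<'E'
from h import *
plan(st([0.0,-.048,.050]),toolR(-.19,27),n=3)
E
```

```text
dist 0.01 ang 6.26 N 3
[-0.013, -0.025, 0.004, 0.034, 0.007, 0.001],
[-0.013, -0.024, 0.005, 0.034, 0.007, 0.001],
[-0.013, -0.024, 0.006, 0.034, 0.007, 0.001],
```

Call:
{"fn": "apply_moves", "kwargs": {"deltas": [[-0.013,-0.025,0.005,0.034,0.007,0],[-0.013,-0.025,0.005,0.034,0.007,0],[-0.013,-0.025,0.005,0.034,0.007,0],[0,0,0,0,0,0]]}}

```text
time: 6.2
eef_pos: [0.5522, 0.055, 0.0507]
orientation: [0.749, 0.62, 0.148, 0.179]
force: [1.6, -0.2, 0.7]
finger_gap: 0.0881
```

```bash
python3 - <<'E'
from h import *
rep();print(np.round(observe()['joint_positions'],3))
plan(st([0.012,-.048,.025]),toolR(-.19,27),n=3)
E
```

```text
t 6.2 tcp [0.5522 0.055  0.0507] st [-0.0017 -0.0478  0.0507] z [ 0.443 -0.084 -0.892] lean 26.82 yaw -0.188 F [ 1.6 -0.2  0.7] gap 0.0881
[-0.095  0.512  1.864 -0.14   0.302 -1.355]
dist 0.0291 ang 0.23 N 3
[0.001, 0.002, 0.081, -0.001, 0.0, 0.001],
[0.001, 0.002, 0.081, -0.001, 0.0, 0.001],
[0.001, 0.002, 0.081, -0.001, 0.0, 0.001],
```

Call:
{"fn": "apply_moves", "kwargs": {"deltas": [[0,0,0.081,0,0,0],[0,0,0.081,0,0,0],[0,0,0.07,0,0,0],[0,0,0,0,0,0]]}}

```text
time: 6.53
eef_pos: [0.5656, 0.0524, 0.0242]
orientation: [0.749, 0.62, 0.149, 0.18]
force: [-0.6, -0.1, -0.2]
finger_gap: 0.088
```

```bash
python3 - <<'E'
from h import *
rep();print(np.round(observe()['joint_positions'],3))
plan(st([0.012,-.048,.025]),toolR(-.19,27),n=1)
E
```

```text
t 6.53 tcp [0.5656 0.0524 0.0242] st [ 0.012  -0.0483  0.0242] z [ 0.447 -0.085 -0.891] lean 27.05 yaw -0.188 F [-0.6 -0.1 -0.2] gap 0.088
[-0.097  0.578  1.852 -0.172  0.244 -1.323]
dist 0.0009 ang 0.12 N 1
[0.003, 0.003, -0.006, 0.001, -0.001, 0.002],
```

On target. Close.

Call:
{"fn": "apply_moves", "kwargs": {"deltas": [[0,0,0,0,0,0],[0,0,0,0,0,0],[0,0,0,0,0,0],[0,0,0,0,0,0],[0,0,0,0,0,0],[0,0,0,0,0,0],[0,0,0,0,0,0],[0,0,0,0,0,0]], "gripper": 0, "grip_force": 35}}

```text
time: 7.2
eef_pos: [0.5648, 0.0528, 0.023]
orientation: [0.749, 0.62, 0.148, 0.18]
force: [-0.2, 0.2, -1.7]
finger_gap: 0.0463
```

```bash
python3 - <<'E'
from h import *
rep()
plan(st([0.005,-.048,.040]),toolR(-.19,27),n=3)
E
```

```text
t 7.2 tcp [0.5648 0.0528 0.023 ] st [ 0.0111 -0.0481  0.023 ] z [ 0.445 -0.085 -0.892] lean 26.93 yaw -0.188 F [-0.2  0.2 -1.7] gap 0.0463
dist 0.018 ang 0.15 N 3
[0.0, 0.006, -0.05, 0.0, 0.0, 0.001],
[0.0, 0.006, -0.05, 0.0, 0.0, 0.001],
[0.0, 0.006, -0.05, 0.0, 0.0, 0.001],
```

Call:
{"fn": "apply_moves", "kwargs": {"deltas": [[0,0.006,-0.05,0,0,0],[0,0.006,-0.05,0,0,0],[0,0.006,-0.05,0,0,0],[0,0.006,-0.05,0,0,0],[0,0.006,-0.05,0,0,0],[0,0.006,-0.05,0,0,0],[0,0,0,0,0,0]]}}

```text
time: 7.78
eef_pos: [0.5505, 0.0556, 0.0609]
orientation: [0.749, 0.62, 0.148, 0.179]
force: [0.3, -0.7, -1.5]
finger_gap: 0.0464
```

```bash
python3 - <<'E'
from h import *
rep()
for n in('side','scene'): cv2.imwrite(f'pics/{n}5.png',get_image(n))
a=cv2.imread('pics/side5.png');b=cv2.imread('pics/scene5.png')
A=cv2.resize(cv2.convertScaleAbs(a,alpha=1.5)[90:230,260:430],None,fx=3,fy=3,interpolation=2);B=cv2.resize(cv2.convertScaleAbs(b,alpha=1.6)[160:280,275:425],None,fx=2.6,fy=2.6)
cv2.imwrite('pics/s5c.png',A);cv2.imwrite('pics/c5c.png',B)
E
```

```text
t 7.78 tcp [0.5505 0.0556 0.0609] st [-0.0034 -0.0474  0.0609] z [ 0.444 -0.085 -0.892] lean 26.88 yaw -0.188 F [ 0.3 -0.7 -1.5] gap 0.0464
```

View pics/s5c.png

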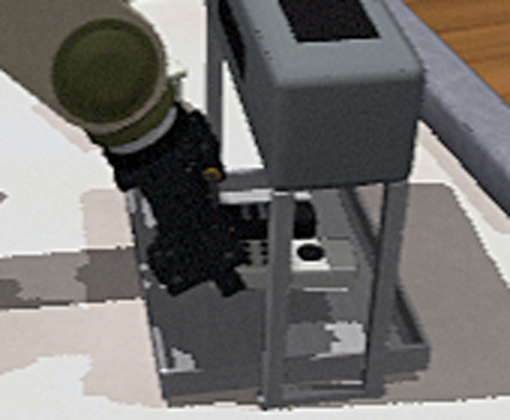

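View pics/c5c.png

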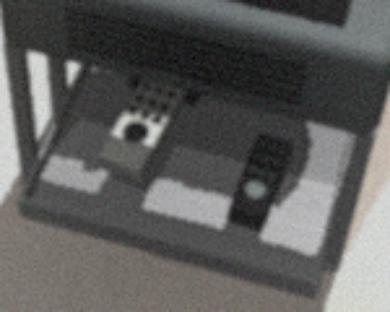

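```bash
python3 - <<'E'
from h import *
plan(st([-.14,-.052,.11]),toolR(-.19,27),step=.022)
E
```

```text
dist 0.1456 ang 0.22 N 7
[-0.012, -0.118, -0.126, 0.0, 0.0, 0.0],
[-0.012, -0.118, -0.126, 0.0, 0.0, 0.0],
[-0.012, -0.118, -0.126, 0.0, 0.0, 0.0],
[-0.012, -0.118, -0.127, 0.0, 0.0, 0.0],
[-0.012, -0.118, -0.127, 0.0, 0.0, 0.0],
[-0.012, -0.118, -0.127, 0.0, 0.0, 0.0],
[-0.012, -0.118, -0.127, 0.0, 0.0, 0.0],
```

Call:
{"fn": "apply_moves", "kwargs": {"deltas": [[-0.012,-0.06,-0.06,0,0,0],[-0.012,-0.118,-0.126,0,0,0],[-0.012,-0.118,-0.126,0,0,0],[-0.012,-0.118,-0.126,0,0,0],[-0.012,-0.118,-0.126,0,0,0],[-0.012,-0.118,-0.126,0,0,0],[-0.012,-0.118,-0.126,0,0,0],[-0.012,-0.06,-0.06,0,0,0]]}}

```text
time: 8.55
eef_pos: [0.4049, 0.0701, 0.1082]
orientation: [0.75, 0.621, 0.145, 0.177]
force: [0.1, -0.4, -2.0]
finger_gap: 0.0465
```

```bash
python3 - <<'E'
from h import *
rep();print(np.round(observe()['joint_positions'],3))
plan([.470,-.349,.12],toolR(.085,27),step=.028)
E
```

```text
t 8.55 tcp [0.4049 0.0701 0.1082] st [-0.1496 -0.0549  0.1082] z [ 0.438 -0.085 -0.895] lean 26.47 yaw -0.189 F [ 0.1 -0.4 -2. ] gap 0.0465
[-0.09   0.215  2.153 -0.146  0.317 -1.345]
dist 0.4243 ang 15.69 N 16
[-0.208, 0.069, 0.028, -0.001, 0.007, -0.015],
[-0.209, 0.066, 0.026, -0.001, 0.007, -0.015],
[-0.21, 0.063, 0.025, -0.001, 0.007, -0.015],
[-0.212, 0.059, 0.023, -0.001, 0.007, -0.015],
[-0.213, 0.056, 0.021, -0.001, 0.007, -0.015],
[-0.214, 0.053, 0.02, -0.001, 0.007, -0.015],
[-0.215, 0.05, 0.018, -0.001, 0.007, -0.015],
[-0.215, 0.046, 0.017, -0.001, 0.007, -0.015],
[-0.216, 0.043, 0.015, -0.001, 0.007, -0.015],
[-0.217, 0.04, 0.013, -0.001, 0.007, -0.015],
[-0.218, 0.036, 0.012, -0.001, 0.007, -0.015],
[-0.218, 0.033, 0.01, -0.001, 0.007, -0.015],
[-0.219, 0.03, 0.008, -0.001, 0.007, -0.015],
[-0.219, 0.026, 0.007, -0.001, 0.007, -0.015],
[-0.22, 0.023, 0.005, -0.001, 0.007, -0.015],
[-0.22, 0.02, 0.003, -0.001, 0.007, -0.015],
```

Call:
{"fn": "apply_moves", "kwargs": {"deltas": [[-0.1,-0.03,0,0,0.007,-0.015],[-0.2,0,0,0,0.007,-0.015],[-0.21,0,0,0,0.007,-0.015],[-0.21,0,0,0,0.007,-0.015],[-0.21,0,0,0,0.007,-0.015],[-0.21,0.02,0,0,0.007,-0.015],[-0.21,0.05,0.018,0,0.007,-0.015],[-0.21,0.06,0.02,0,0.007,-0.015]]}}

```text
time: 9.22
eef_pos: [0.3927, -0.0826, 0.1092]
orientation: [0.71, 0.667, 0.153, 0.166]
force: [0.7, -0.4, -1.4]
finger_gap: 0.0463
```

```bash
python3 - <<'E'
from h import *
rep()
plan([.470,-.349,.12],toolR(.085,27),step=.028)
E
```

```text
t 9.22 tcp [ 0.3927 -0.0826  0.1092] st [-0.1388 -0.2077  0.1092] z [ 0.439 -0.032 -0.898] lean 26.14 yaw -0.064 F [ 0.7 -0.4 -1.4] gap 0.0463
dist 0.2776 ang 8.58 N 10
[-0.217, 0.074, 0.027, -0.001, 0.007, -0.013],
[-0.219, 0.071, 0.026, -0.001, 0.007, -0.013],
[-0.22, 0.068, 0.024, -0.001, 0.007, -0.013],
[-0.221, 0.065, 0.023, -0.001, 0.007, -0.013],
[-0.222, 0.062, 0.022, -0.001, 0.007, -0.013],
[-0.223, 0.059, 0.02, -0.001, 0.007, -0.013],
[-0.224, 0.056, 0.019, -0.001, 0.007, -0.013],
[-0.224, 0.053, 0.017, -0.001, 0.007, -0.013],
[-0.225, 0.05, 0.016, -0.001, 0.007, -0.013],
[-0.226, 0.047, 0.014, -0.001, 0.007, -0.013],
```

Call:
{"fn": "apply_moves", "kwargs": {"deltas": [[-0.217,0.074,0.027,0,0.007,-0.013],[-0.219,0.071,0.026,0,0.007,-0.013],[-0.22,0.068,0.024,0,0.007,-0.013],[-0.221,0.065,0.023,0,0.007,-0.013],[-0.222,0.062,0.022,0,0.007,-0.013],[-0.223,0.059,0.02,0,0.007,-0.013],[-0.224,0.056,0.019,0,0.007,-0.013],[-0.224,0.053,0.017,0,0.007,-0.013]]}}

```text
time: 9.88
eef_pos: [0.4617, -0.3053, 0.1243]
orientation: [0.675, 0.706, 0.156, 0.148]
force: [0.2, 0.2, -1.4]
finger_gap: 0.0463
```

```bash
python3 - <<'E'
from h import *
rep()
plan([.470,-.349,.10],toolR(.085,27),step=.025)
E
```

```text
t 9.88 tcp [ 0.4617 -0.3053  0.1243] st [-0.0374 -0.4176  0.1243] z [ 0.419  0.02  -0.908] lean 24.82 yaw 0.044 F [ 0.2  0.2 -1.4] gap 0.0463
dist 0.0507 ang 3.2 N 3
[-0.122, -0.012, 0.069, -0.012, 0.005, -0.012],
[-0.123, -0.015, 0.068, -0.012, 0.005, -0.012],
[-0.123, -0.017, 0.067, -0.012, 0.005, -0.012],
```

Call:
{"fn": "apply_moves", "kwargs": {"deltas": [[-0.122,-0.012,0.069,-0.012,0.005,-0.012],[-0.123,-0.015,0.068,-0.012,0.005,-0.012],[-0.123,-0.017,0.067,-0.012,0.005,-0.012],[0,0,0,0,0,0],[0,0,0,0,0,0]]}}

```text
time: 10.3
eef_pos: [0.4898, -0.3533, 0.1118]
orientation: [0.671, 0.71, 0.156, 0.149]
force: [0.4, 0.0, -2.8]
finger_gap: 0.0464
```

```bash
python3 - <<'E'
from h import *
rep();print(np.round(observe()['joint_positions'],3))
for n in('side','scene'): cv2.imwrite(f'pics/{n}6.png',get_image(n))
a=cv2.imread('pics/side6.png');b=cv2.imread('pics/scene6.png')
cv2.imwrite('pics/s6c.png',cv2.resize(cv2.convertScaleAbs(a,alpha=1.4)[180:400,240:500],None,fx=3,fy=2.7,interpolation=2))
cv2.imwrite('pics/c6c.png',cv2.resize(cv2.convertScaleAbs(b,alpha=1.6)[80:220,130:300],None,fx=4,fy=4))
plan([.470,-.349,.06],toolR(.085,27),step=.025)
E
```

```text
t 10.3 tcp [ 0.4898 -0.3533  0.1118] st [-0.0023 -0.4608  0.1118] z [ 0.421  0.022 -0.907] lean 24.94 yaw 0.056 F [ 0.4  0.  -2.8] gap 0.0464
[-0.976  0.501  1.585  0.487  0.881 -2.884]
dist 0.0559 ang 2.64 N 3
[0.014, -0.11, 0.108, -0.011, 0.005, -0.008],
[0.014, -0.111, 0.107, -0.011, 0.005, -0.008],
[0.014, -0.112, 0.106, -0.011, 0.005, -0.008],
```

View pics/s6c.png

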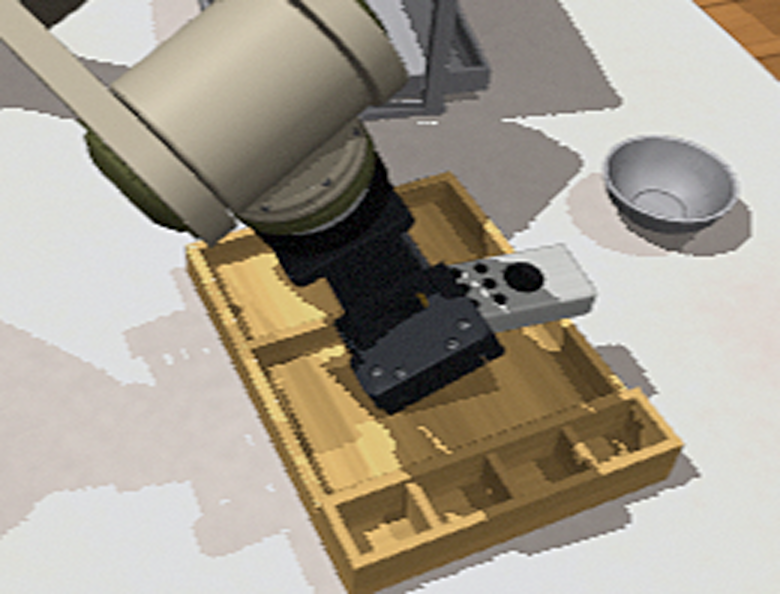

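View pics/c6c.png

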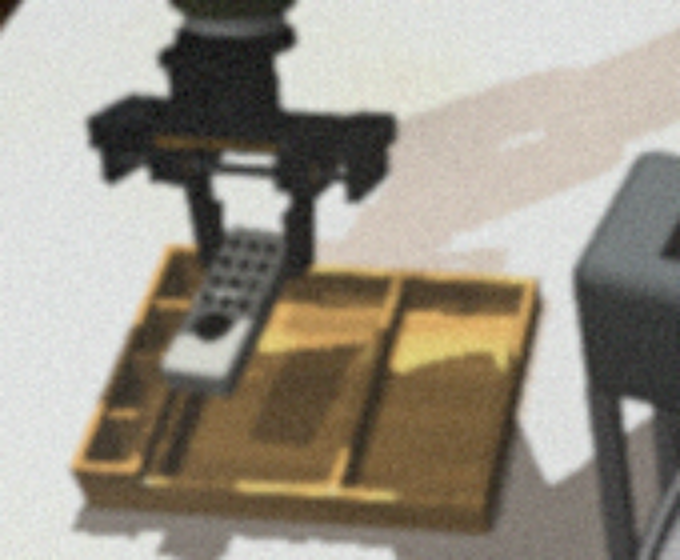

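Joint 6 is at its limit (−2.88). I'll turn the tool back the other way and lay the remote slightly skewed, since the wide bay has room for that.

```bash
python3 - <<'E'
from h import *
plan([.470,-.343,.10],toolR(-.09,27),n=3)
E
```

```text
dist 0.0251 ang 8.61 N 3
[0.03, -0.062, 0.008, -0.011, -0.02, 0.042],
[0.027, -0.064, 0.007, -0.011, -0.02, 0.042],
[0.025, -0.065, 0.005, -0.011, -0.02, 0.042],
```

Call:
{"fn": "apply_moves", "kwargs": {"deltas": [[0.03,-0.062,0.008,-0.011,-0.02,0.042],[0.03,-0.062,0.008,-0.011,-0.02,0.042],[0.03,-0.062,0.008,-0.011,-0.02,0.042],[0,0,0,0,0,0]]}}

```text
time: 10.73
eef_pos: [0.4688, -0.3389, 0.1003]
orientation: [0.719, 0.654, 0.157, 0.173]
force: [-0.0, -0.2, -2.2]
finger_gap: 0.0462
```

```bash
python3 - <<'E'
from h import *
rep();print(np.round(observe()['joint_positions'],3))
plan([.470,-.343,.04],toolR(-.09,27),step=.02)
E
```

```text
t 10.73 tcp [ 0.4688 -0.3389  0.1003] st [-0.0253 -0.4497  0.1003] z [ 0.452 -0.044 -0.891] lean 27.01 yaw -0.095 F [-0.  -0.2 -2.2] gap 0.0462
[-0.99   0.468  1.718  0.56   0.728 -2.846]
dist 0.0605 ang 0.31 N 4
[-0.008, -0.054, 0.113, 0.0, 0.001, -0.001],
[-0.008, -0.054, 0.113, 0.0, 0.001, -0.001],
[-0.008, -0.054, 0.113, 0.0, 0.001, -0.001],
[-0.008, -0.054, 0.113, 0.0, 0.001, -0.001],
```

```bash
cat >> h.py <<'E'
def wrist(q1,F,T):
    M=(R.from_euler('z',q1)*R.from_euler('y',F)).as_matrix().T@T@R.from_euler('z',np.pi).as_matrix()
    q5=np.arccos(M[2,2]); q4=np.arctan2(M[1,2],M[0,2]); q6=np.arctan2(M[2,1],-M[2,0]); return np.array([q4,q5,q6])
E
python3 - <<'E'
from h import *
p,r=cur();q=observe()['joint_positions'];print(wrist(q[0],q[1]+q[2],r).round(3),q[3:].round(3))
for y in (-.09,-.16,-.25):
  for F in (2.19,2.28,2.36): print(y,F,wrist(-1.,F,toolR(y,27)).round(3))
print('flipped', wrist(-1.,2.28,toolR(.085,27)@R.from_euler('z',np.pi).as_matrix()).round(3))
E
```

```text
[ 0.56   0.728 -2.846] [ 0.56   0.728 -2.846]
-0.09 2.19 [ 0.566  0.732 -2.866]
-0.09 2.28 [ 0.627  0.657 -2.945]
-0.09 2.36 [ 0.695  0.594 -3.029]
-0.16 2.19 [ 0.551  0.701 -2.792]
-0.16 2.28 [ 0.615  0.626 -2.873]
-0.16 2.36 [ 0.686  0.563 -2.959]
-0.25 2.19 [ 0.526  0.664 -2.693]
-0.25 2.28 [ 0.592  0.587 -2.774]
-0.25 2.36 [ 0.668  0.523 -2.864]
flipped [0.641 0.736 0.03 ]
```

```bash
python3 - <<'E'
from h import *
plan([.487,-.342,.09],toolR(-.25,27),n=3)
E
```

```text
dist 0.0212 ang 8.86 N 3
[-0.004, 0.033, 0.049, 0.0, -0.022, 0.044],
[-0.001, 0.033, 0.049, 0.0, -0.022, 0.044],
[0.001, 0.033, 0.049, 0.0, -0.022, 0.044],
```

Call:
{"fn": "apply_moves", "kwargs": {"deltas": [[-0.002,0.033,0.049,0,-0.022,0.044],[-0.002,0.033,0.049,0,-0.022,0.044],[0,0.033,0.049,0,-0.022,0.044],[0,0,0,0,0,0]]}}

```text
time: 11.07
eef_pos: [0.4872, -0.3408, 0.0919]
orientation: [0.768, 0.596, 0.143, 0.185]
force: [0.1, 0.6, -1.0]
finger_gap: 0.0461
```

```bash
python3 - <<'E'
from h import *
rep();q=observe()['joint_positions'];print(np.round(q,3))
print(wrist(q[0],q[1]+q[2]+.1,toolR(-.25,27)))
plan([.487,-.342,.055],toolR(-.25,27),step=.015)
E
```

```text
t 11.07 tcp [ 0.4872 -0.3408  0.0919] st [-0.0068 -0.4488  0.0919] z [ 0.44  -0.114 -0.891] lean 27.02 yaw -0.251 F [ 0.1  0.6 -1. ] gap 0.0461
[-0.934  0.489  1.711  0.508  0.628 -2.621]
[ 0.58777788  0.54357641 -2.71711443]
dist 0.0369 ang 0.1 N 3
[-0.003, -0.046, 0.091, 0.0, 0.0, 0.0],
[-0.003, -0.046, 0.091, 0.0, 0.0, 0.0],
[-0.003, -0.046, 0.091, 0.0, 0.0, 0.0],
```

Call:
{"fn": "apply_moves", "kwargs": {"deltas": [[-0.003,-0.046,0.091,0,0,0],[-0.003,-0.046,0.091,0,0,0],[-0.003,-0.046,0.091,0,0,0],[0,0,0,0,0,0]]}}

```text
time: 11.4
eef_pos: [0.488, -0.3413, 0.0569]
orientation: [0.764, 0.601, 0.143, 0.186]
force: [0.0, 0.1, -2.3]
finger_gap: 0.0463
```

```bash
python3 - <<'E'
from h import *
rep();print(np.round(observe()['joint_positions'],3))
for n in('side','scene'): cv2.imwrite(f'pics/{n}7.png',get_image(n))
a=cv2.imread('pics/side7.png');b=cv2.imread('pics/scene7.png')
cv2.imwrite('pics/s7c.png',cv2.resize(cv2.convertScaleAbs(a,alpha=1.4)[200:400,270:500],None,fx=3,fy=3,interpolation=2))
cv2.imwrite('pics/c7c.png',cv2.resize(cv2.convertScaleAbs(b,alpha=1.6)[110:220,140:280],None,fx=5,fy=5))
plan([.487,-.342,.02],toolR(-.25,27),step=.012)
E
```

```text
t 11.4 tcp [ 0.488  -0.3413  0.0569] st [-0.0059 -0.4492  0.0569] z [ 0.443 -0.112 -0.89 ] lean 27.17 yaw -0.239 F [ 0.   0.1 -2.3] gap 0.0463
[-0.935  0.549  1.742  0.587  0.551 -2.727]
dist 0.0388 ang 0.74 N 4
[0.0, -0.04, 0.07, 0.001, 0.0, 0.003],
[0.0, -0.04, 0.07, 0.001, 0.0, 0.003],
[0.0, -0.04, 0.07, 0.001, 0.0, 0.003],
[-0.001, -0.04, 0.07, 0.001, 0.0, 0.003],
```

View pics/s7c.png

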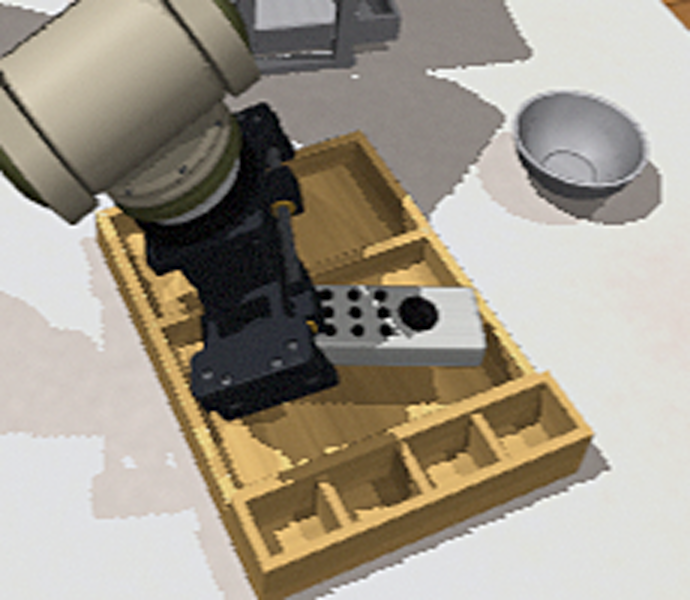

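View pics/c7c.png

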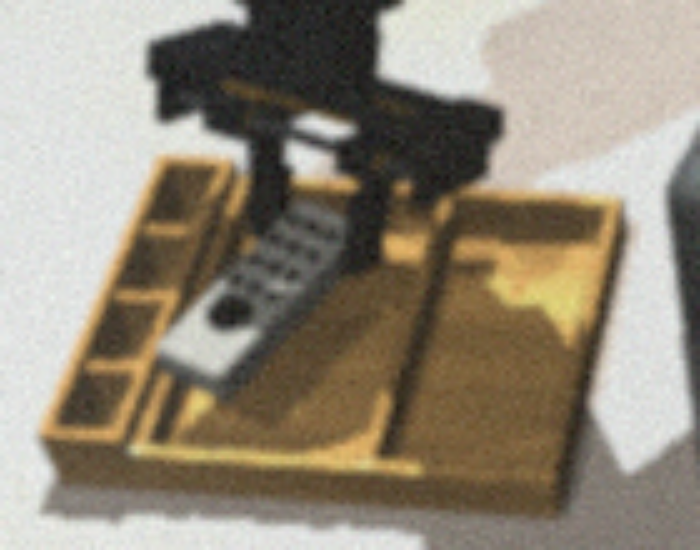

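```bash
python3 - <<'E'
from h import *
S=camera_info('scene');D=camera_info('side')
C=np.array([.506,-.296,0])
for n,s,d in [('farR',(160,352),(487,348)),('farL',(222,378),(473,290)),('disc',(231,311),(418,312))]:
    s=(s[0]/5+140,s[1]/5+110);d=(d[0]/3+270,d[1]/3+200)
    X,e=tri([(ray(S,s)[0],ray(S,s)[1][0]),(ray(D,d)[0],ray(D,d)[1][0])]);print(n,X.round(4),R.from_euler('z',-.085).apply(X-C).round(4),np.round(e,4))
E
```

```text
farR [ 0.5825 -0.3935  0.0694] [ 0.068  -0.1036  0.0694] [0.0016 0.0016]
farL [ 0.5946 -0.3533  0.0699] [ 0.0835 -0.0647  0.0699] [0.0015 0.0015]
disc [ 0.5521 -0.3622  0.0755] [ 0.0403 -0.0699  0.0755] [0.0005 0.0005]
```

```bash
python3 - <<'E'
from h import *
plan([.487,-.335,.024],toolR(-.25,27),n=3)
E
```

```text
dist 0.0355 ang 0.74 N 3
[0.019, -0.052, 0.082, 0.002, 0.0, 0.004],
[0.018, -0.052, 0.082, 0.002, 0.0, 0.004],
[0.018, -0.052, 0.082, 0.002, 0.0, 0.004],
```

Call:
{"fn": "apply_moves", "kwargs": {"deltas": [[0.028,-0.02,0.04,0.002,0,0.004],[0.022,-0.04,0.06,0.002,0,0.004],[0.01,-0.045,0.07,0.002,0,0.004],[0,-0.045,0.07,0,0,0],[0,0,0,0,0,0]]}}

```text
time: 11.92
eef_pos: [0.4881, -0.3342, 0.0251]
orientation: [0.767, 0.597, 0.143, 0.186]
force: [-0.9, 0.3, -1.7]
finger_gap: 0.0464
```

```bash
python3 - <<'E'
from h import *
rep();print(np.round(observe()['joint_positions'],3))
plan([.487,-.335,.016],toolR(-.25,27),n=2)
E
```

```text
t 11.92 tcp [ 0.4881 -0.3342  0.0251] st [-0.0069 -0.4422  0.0251] z [ 0.441 -0.115 -0.89 ] lean 27.11 yaw -0.25 F [-0.9  0.3 -1.7] gap 0.0464
[-0.924  0.602  1.779  0.673  0.47  -2.808]
dist 0.0092 ang 0.21 N 2
[-0.004, -0.02, 0.032, 0.001, 0.001, 0.001],
[-0.004, -0.02, 0.032, 0.001, 0.001, 0.001],
```

Call:
{"fn": "apply_moves", "kwargs": {"deltas": [[0,-0.012,0.024,0,0,0.004],[0,-0.012,0.024,0,0,0.004],[0,-0.008,0.016,0,0,0],[0,0,0,0,0,0]]}}

```text
time: 12.25
eef_pos: [0.4883, -0.3341, 0.0154]
orientation: [0.77, 0.593, 0.144, 0.185]
force: [-0.1, -0.6, -1.7]
finger_gap: 0.0463
```

```bash
python3 - <<'E'
from h import *
rep();print(np.round(observe()['joint_positions'],3))
E
```

```text
t 12.25 tcp [ 0.4883 -0.3341  0.0154] st [-0.0067 -0.442   0.0154] z [ 0.441 -0.115 -0.89 ] lean 27.09 yaw -0.258 F [-0.1 -0.6 -1.7] gap 0.0463
[-0.924  0.62   1.785  0.703  0.452 -2.831]
```

Call:
{"fn": "apply_moves", "kwargs": {"deltas": [[0,-0.008,0.016,0,0,0.003],[0,0,0,0,0,0]]}}

```text
time: 12.42
eef_pos: [0.4886, -0.3345, 0.0141]
orientation: [0.771, 0.592, 0.144, 0.186]
force: [0.1, 0.6, -1.4]
finger_gap: 0.0463
```

```bash
python3 - <<'E'
from h import *
rep();print(np.round(observe()['joint_positions'],3))
E
```

```text
t 12.42 tcp [ 0.4886 -0.3345  0.0141] st [-0.0063 -0.4424  0.0141] z [ 0.442 -0.116 -0.89 ] lean 27.19 yaw -0.261 F [ 0.1  0.6 -1.4] gap 0.0463
[-0.924  0.623  1.785  0.711  0.448 -2.837]
```

Call:
{"fn": "apply_moves", "kwargs": {"deltas": [[0,-0.004,0.008,0,0,0.002],[0,0,0,0,0,0],[0,0,0,0,0,0],[0,0,0,0,0,0]], "gripper": 0.63}}

```text
time: 12.75
eef_pos: [0.4893, -0.3391, 0.0151]
orientation: [0.772, 0.59, 0.142, 0.191]
force: [0.4, 0.3, 0.3]
finger_gap: 0.0554
```

```bash
python3 - <<'E'
from h import *
rep()
plan([.45,-.325,.10],toolR(-.25,27),step=.03)
E
```

```text
t 12.75 tcp [ 0.4893 -0.3391  0.0151] st [-0.005  -0.4469  0.0151] z [ 0.445 -0.127 -0.887] lean 27.55 yaw -0.267 F [0.4 0.3 0.3] gap 0.0554
dist 0.0946 ang 1.18 N 4
[0.006, 0.005, -0.197, 0.002, 0.003, -0.003],
[0.006, 0.004, -0.197, 0.002, 0.003, -0.003],
[0.007, 0.004, -0.197, 0.002, 0.003, -0.003],
[0.008, 0.004, -0.197, 0.002, 0.003, -0.003],
```

Call:
{"fn": "apply_moves", "kwargs": {"deltas": [[0,0,-0.06,0,0,0],[0,0,-0.1,0,0,0],[0,0,-0.19,0,0,0],[0,0,-0.19,0,0,0],[0,0,-0.19,0,0,0],[0,0,-0.19,0,0,0]]}}

```text
time: 13.25
eef_pos: [0.4368, -0.3218, 0.1157]
orientation: [0.772, 0.59, 0.142, 0.187]
force: [-0.1, 0.8, -0.3]
finger_gap: 0.0557
```

```bash
python3 - <<'E'
from h import *
rep();print(np.round(observe()['joint_positions'],3))
for n in('side','scene'): cv2.imwrite(f'pics/{n}8.png',get_image(n))
a=cv2.imread('pics/side8.png');b=cv2.imread('pics/scene8.png')
cv2.imwrite('pics/s8c.png',cv2.resize(cv2.convertScaleAbs(a,alpha=1.4)[200:400,270:500],None,fx=3,fy=3,interpolation=2))
plan(st([-.19,0.0,.16]),toolR(-.12,27),step=.035)
E
```

```text
t 13.25 tcp [ 0.4368 -0.3218  0.1157] st [-0.0595 -0.4376  0.1157] z [ 0.44 -0.12 -0.89] lean 27.14 yaw -0.266 F [-0.1  0.8 -0.3] gap 0.0557
[-1.     0.381  1.822  0.533  0.645 -2.688]
dist 0.4596 ang 8.41 N 14
[0.25, -0.084, -0.073, 0.0, 0.005, -0.009],
[0.251, -0.081, -0.072, 0.0, 0.005, -0.009],
[0.252, -0.079, -0.07, 0.0, 0.005, -0.009],
[0.253, -0.077, -0.069, 0.0, 0.005, -0.009],
[0.254, -0.075, -0.068, 0.0, 0.005, -0.009],
[0.255, -0.072, -0.066, 0.0, 0.005, -0.009],
[0.256, -0.07, -0.065, 0.0, 0.005, -0.009],
[0.257, -0.068, -0.064, 0.0, 0.005, -0.009],
[0.258, -0.065, -0.062, 0.0, 0.005, -0.009],
[0.259, -0.063, -0.061, 0.0, 0.005, -0.009],
[0.26, -0.061, -0.06, 0.0, 0.005, -0.009],
[0.261, -0.058, -0.058, 0.0, 0.005, -0.009],
[0.262, -0.056, -0.057, 0.0, 0.005, -0.009],
[0.262, -0.053, -0.056, 0.0, 0.005, -0.009],
```

View pics/s8c.png

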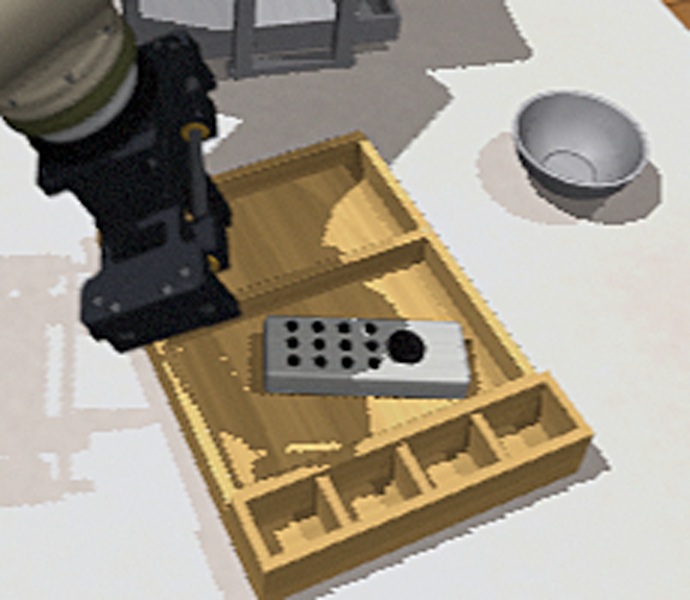

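View pics/scene8.png

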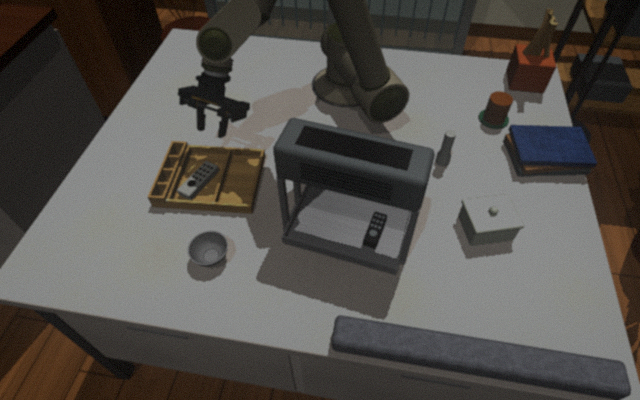

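Call:
{"fn": "apply_moves", "kwargs": {"deltas": [[0.2,-0.12,-0.11,0,0.005,-0.009],[0.251,-0.081,-0.072,0,0.005,-0.009],[0.252,-0.079,-0.07,0,0.005,-0.009],[0.253,-0.077,-0.069,0,0.005,-0.009],[0.254,-0.075,-0.068,0,0.005,-0.009],[0.255,-0.072,-0.066,0,0.005,-0.009],[0.256,-0.07,-0.065,0,0.005,-0.009],[0.257,-0.068,-0.064,0,0.005,-0.009]], "gripper": 1}}

```text
time: 14.02
eef_pos: [0.3895, -0.0631, 0.1431]
orientation: [0.748, 0.62, 0.15, 0.184]
force: [-0.3, -0.3, -0.6]
finger_gap: 0.0881
```

```bash
python3 - <<'E'
from h import *
rep();print(np.round(observe()['joint_positions'],3))
plan(st([-.15,0.05,.15]),toolR(-.12,27),step=.035)
E
```

```text
t 14.02 tcp [ 0.3895 -0.0631  0.1431] st [-0.1449 -0.1889  0.1431] z [ 0.452 -0.089 -0.888] lean 27.43 yaw -0.187 F [-0.3 -0.3 -0.6] gap 0.0881
[-0.581  0.084  2.165  0.389  0.476 -2.275]
dist 0.2391 ang 3.87 N 7
[0.284, -0.01, -0.016, 0.001, 0.005, -0.008],
[0.284, -0.008, -0.015, 0.001, 0.005, -0.008],
[0.284, -0.006, -0.013, 0.001, 0.005, -0.008],
[0.284, -0.003, -0.012, 0.001, 0.005, -0.008],
[0.284, -0.001, -0.01, 0.001, 0.005, -0.008],
[0.284, 0.001, -0.009, 0.001, 0.005, -0.008],
[0.284, 0.004, -0.008, 0.001, 0.005, -0.008],
```

Call:
{"fn": "apply_moves", "kwargs": {"deltas": [[0.284,-0.02,-0.016,0,0.005,-0.008],[0.284,-0.01,-0.015,0,0.005,-0.008],[0.284,-0.006,-0.013,0,0.005,-0.008],[0.284,-0.003,-0.012,0,0.005,-0.008],[0.284,0,-0.01,0,0.005,-0.008],[0.284,0,-0.009,0,0.005,-0.008],[0.2,0,0,0,0.005,-0.008],[0,0,0,0,0,0]]}}

```text
time: 14.68
eef_pos: [0.4124, 0.1595, 0.1479]
orientation: [0.726, 0.646, 0.159, 0.176]
force: [0.4, -0.8, 0.8]
finger_gap: 0.088
```

```bash
python3 - <<'E'
from h import *
import pickle
rep();print(np.round(observe()['joint_positions'],3)); c=camera_info('wrist'); im=get_image('wrist'); pickle.dump(c,open('w9.pkl','wb')); cv2.imwrite('pics/w9.png',im)
crop(cv2.convertScaleAbs(im,alpha=1.2),180,130,270,160,3,'pics/w9c.png')
E
```

```text
t 14.68 tcp [0.4124 0.1595 0.1479] st [-0.1556  0.0346  0.1479] z [ 0.458 -0.051 -0.887] lean 27.47 yaw -0.116 F [ 0.4 -0.8  0.8] gap 0.088
[ 0.176  0.184  2.01  -0.274  0.501 -1.067]
```

View pics/w9c.png

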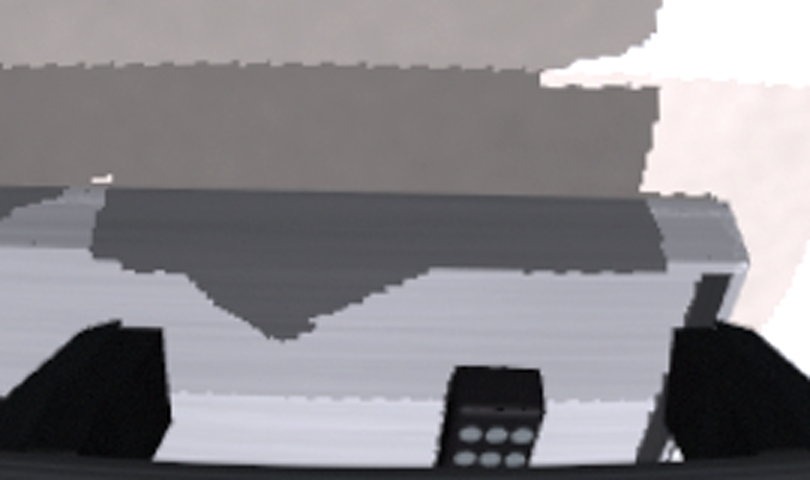

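```bash
python3 - <<'E'
from h import *
import pickle
c=pickle.load(open('w9.pkl','rb'))
f=lambda x,y:(x/3+180,y/3+130)
def show(n,pts,z):
    P=onz(c,[f(*p) for p in pts],z,True); Q=R.from_euler('z',-YAW).apply(P-O)
    print(n,P[:,:2].round(4).tolist(),'st',Q[:,:2].round(4).tolist()); return P
show('tray',[(95,248),(747,263)],.039)
show('small bot',[(457,367),(540,369)],.019)
show('small top',[(448,408),(543,410)],.041)
P=show('keys',[(470,435),(522,436),(516,460),(464,459)],.042)
a=pickle.load(open('w2.pkl','rb'))
g=lambda x,y:(x/3+180,y/3+130)
for n,p,q in [('k1R',(705,332),(470,435)),('k1L',(752,331),(522,436)),('botR',(688,268),(457,367)),('botL',(768,270),(540,369))]:
    ra=ray(a,g(*p),True);rb=ray(c,f(*q),True)
    X,e=tri([(ra[0],ra[1][0]),(rb[0],rb[1][0])]);print(n,R.from_euler('z',-YAW).apply(X-O).round(4),np.round(e,4))
E
```

```text
tray [[0.4731, 0.0492], [0.5052, 0.2595]] st [[-0.0791, -0.0654], [-0.0787, 0.1474]]
small bot [[0.5699, 0.1582], [0.5756, 0.1906]] st [[0.0004, 0.0569], [0.0012, 0.0897]]
small top [[0.5666, 0.1544], [0.5728, 0.1898]] st [[-0.0023, 0.0527], [-0.0015, 0.0886]]
keys [[0.5839, 0.1614], [0.5875, 0.1813], [0.6044, 0.1784], [0.6006, 0.1578]] st [[0.0138, 0.0621], [0.0144, 0.0824], [0.0315, 0.0821], [0.0309, 0.061]]
k1R [0.0121 0.062  0.0431] [0.0001 0.0001]
k1L [0.0108 0.0818 0.0444] [0.0001 0.0001]
botR [0.0019 0.057  0.0179] [0.0001 0.0001]
botL [-0.0081  0.0877  0.027 ] [0.0004 0.0004]
```

```bash
python3 - <<'E'
from h import *
plan(st([-.028,.054,.080]),toolR(-.05,27),step=.028)
E
```

```text
dist 0.1461 ang 3.83 N 6
[0.022, 0.115, 0.166, 0.001, 0.004, -0.01],
[0.021, 0.116, 0.165, 0.001, 0.004, -0.01],
[0.019, 0.116, 0.165, 0.001, 0.004, -0.01],
[0.017, 0.116, 0.165, 0.001, 0.004, -0.01],
[0.015, 0.117, 0.165, 0.001, 0.004, -0.01],
[0.013, 0.117, 0.165, 0.001, 0.004, -0.01],
```

Call:
{"fn": "apply_moves", "kwargs": {"deltas": [[0.022,0.115,0.166,0,0.004,-0.01],[0.021,0.116,0.165,0,0.004,-0.01],[0.019,0.116,0.165,0,0.004,-0.01],[0.017,0.116,0.165,0,0.004,-0.01],[0.015,0.117,0.165,0,0.004,-0.01],[0.01,0.08,0.12,0,0.004,-0.01],[0,0,0,0,0,0]]}}

```text
time: 15.32
eef_pos: [0.5373, 0.154, 0.0785]
orientation: [0.703, 0.671, 0.16, 0.172]
force: [-0.0, -0.1, -0.4]
finger_gap: 0.0883
```

```bash
python3 - <<'E'
from h import *
rep();print(np.round(observe()['joint_positions'],3))
plan(st([.002,.054,.026]),toolR(-.05,27),step=.015)
E
```

```text
t 15.32 tcp [0.5373 0.154  0.0785] st [-0.0312  0.0479  0.0785] z [ 0.456 -0.027 -0.89 ] lean 27.18 yaw -0.049 F [-0.  -0.1 -0.4] gap 0.0883
[ 0.101  0.467  1.824 -0.194  0.388 -1.26 ]
dist 0.0624 ang 0.38 N 5
[0.005, 0.01, 0.103, 0.001, 0.001, 0.001],
[0.005, 0.01, 0.103, 0.001, 0.001, 0.001],
[0.005, 0.01, 0.103, 0.001, 0.001, 0.001],
[0.005, 0.01, 0.103, 0.001, 0.001, 0.001],
[0.005, 0.01, 0.103, 0.001, 0.001, 0.001],
```

Call:
{"fn": "apply_moves", "kwargs": {"deltas": [[0.05,0,0.02,0,0,0],[0.01,0.01,0.09,0,0,0],[0.005,0.01,0.103,0,0,0],[0.005,0.01,0.103,0,0,0],[0,0,0,0,0,0]]}}

```text
time: 15.73
eef_pos: [0.5572, 0.1593, 0.0441]
orientation: [0.705, 0.67, 0.159, 0.172]
force: [0.0, -0.2, -0.4]
finger_gap: 0.088
```

```bash
python3 - <<'E'
from h import *
rep();print(np.round(observe()['joint_positions'],3))
plan(st([.002,.055,.026]),toolR(-.05,27),step=.015)
import pickle
c=camera_info('wrist'); im=get_image('wrist'); cv2.imwrite('pics/w10.png',im)
E
```

```text
t 15.73 tcp [0.5572 0.1593 0.0441] st [-0.0124  0.0561  0.0441] z [ 0.454 -0.029 -0.89 ] lean 27.08 yaw -0.053 F [ 0.  -0.2 -0.4] gap 0.088
[ 0.109  0.554  1.798 -0.243  0.332 -1.2  ]
dist 0.0232 ang 0.38 N 2
[-0.01, 0.018, 0.094, 0.001, 0.003, 0.0],
[-0.01, 0.018, 0.094, 0.001, 0.003, 0.0],
```

View pics/w10.png

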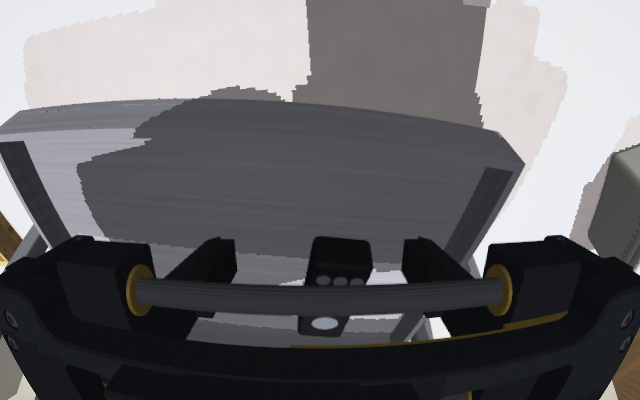

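The black remote (columns 310–372, row 260) lies between the fingertips. Descending.

Call:
{"fn": "apply_moves", "kwargs": {"deltas": [[-0.005,0.018,0.094,0,0.003,0],[-0.005,0.018,0.09,0,0.003,0],[0,0,0,0,0,0]]}}

```text
time: 16.03
eef_pos: [0.5711, 0.1576, 0.0264]
orientation: [0.704, 0.67, 0.162, 0.17]
force: [-0.5, 0.3, -0.9]
finger_gap: 0.088
```

```bash
python3 - <<'E'
from h import *
rep();print(np.round(observe()['joint_positions'],3))
plan(st([.004,.055,.025]),toolR(-.05,27),step=.015)
E
```

```text
t 16.03 tcp [0.5711 0.1576 0.0264] st [0.0017 0.0565 0.0264] z [ 0.456 -0.022 -0.89 ] lean 27.14 yaw -0.048 F [-0.5  0.3 -0.9] gap 0.088
[ 0.098  0.599  1.779 -0.225  0.301 -1.225]
dist 0.0031 ang 0.16 N 1
[-0.014, 0.01, 0.019, 0.002, -0.001, 0.001],
```

Call:
{"fn": "apply_moves", "kwargs": {"deltas": [[0,0.012,0.015,0,0,0],[0,0,0,0,0,0],[0,0,0,0,0,0],[0,0,0,0,0,0],[0,0,0,0,0,0],[0,0,0,0,0,0],[0,0,0,0,0,0],[0,0,0,0,0,0]], "gripper": 0, "grip_force": 20}}

```text
time: 16.7
eef_pos: [0.5732, 0.1576, 0.0259]
orientation: [0.704, 0.67, 0.162, 0.17]
force: [0.1, 0.3, 0.3]
finger_gap: 0.0366
```

```bash
python3 - <<'E'
from h import *
rep()
for n in('side','scene'): cv2.imwrite(f'pics/{n}11.png',get_image(n))
a=cv2.imread('pics/side11.png');b=cv2.imread('pics/scene11.png')
cv2.imwrite('pics/c11c.png',cv2.resize(cv2.convertScaleAbs(b,alpha=1.8)[150:280,275:435],None,fx=4,fy=4))
E
```

```text
t 16.7 tcp [0.5732 0.1576 0.0259] st [0.0038 0.0568 0.0259] z [ 0.456 -0.022 -0.89 ] lean 27.16 yaw -0.048 F [0.1 0.3 0.3] gap 0.0366
```

View pics/c11c.png

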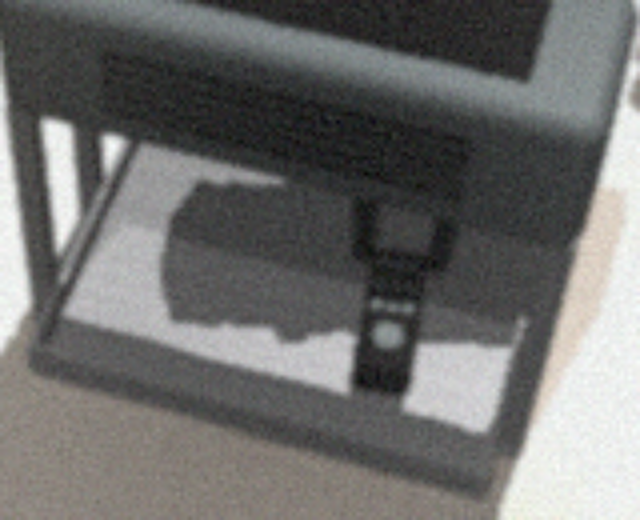

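Call:
{"fn": "apply_moves", "kwargs": {"deltas": [[0,-0.045,-0.023,0,0,0],[0,-0.045,-0.023,0,0,0],[0,-0.045,-0.023,0,0,0],[0,-0.045,-0.023,0,0,0],[0,-0.045,-0.023,0,0,0],[0,-0.045,-0.023,0,0,0],[0,-0.045,-0.023,0,0,0],[0,0,0,0,0,0]]}}

```text
time: 17.47
eef_pos: [0.5257, 0.1598, 0.0259]
orientation: [0.704, 0.671, 0.162, 0.17]
force: [-0.3, -0.3, -0.1]
finger_gap: 0.0361
```

```bash
python3 - <<'E'
from h import *
rep()
for n in('scene',): cv2.imwrite(f'pics/{n}12.png',get_image(n))
b=cv2.imread('pics/scene12.png')
cv2.imwrite('pics/c12c.png',cv2.resize(cv2.convertScaleAbs(b,alpha=1.8)[150:280,275:435],None,fx=4,fy=4))
E
```

```text
t 17.47 tcp [0.5257 0.1598 0.0259] st [-0.0436  0.0519  0.0259] z [ 0.456 -0.021 -0.89 ] lean 27.15 yaw -0.048 F [-0.3 -0.3 -0.1] gap 0.0361
```

View pics/c12c.png

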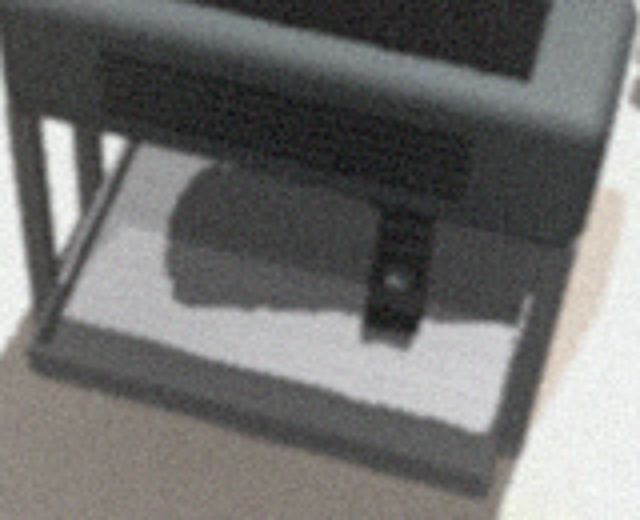

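Call:
{"fn": "apply_moves", "kwargs": {"deltas": [[0,0,0,0,0,0],[0,0,0,0,0,0],[0,0,0,0,0,0],[0,0.05,0.025,0,0,0],[0,0.065,0.035,0,0,0],[0,0.065,0.035,0,0,0],[0,0.065,0.035,0,0,0],[0,0,0,0,0,0]], "gripper": 0.7}}

```text
time: 18.18
eef_pos: [0.5638, 0.158, 0.0257]
orientation: [0.704, 0.67, 0.163, 0.17]
force: [-0.6, -0.3, -0.6]
finger_gap: 0.0617
```

```bash
python3 - <<'E'
from h import *
rep();print(np.round(observe()['joint_positions'],3))
for y in (.085,0,-.05,-.15,-.25):
    print(y,wrist(-.72,2.4,toolR(y,27)).round(3),wrist(-.65,2.35,toolR(y,27)).round(3))
plan(st([-.008,.055,.0245]),toolR(-.05,27),n=1)
cv2.imwrite('pics/w13.png',get_image('wrist'))
E
```

```text
t 18.18 tcp [0.5638 0.158  0.0257] st [-0.0056  0.0558  0.0257] z [ 0.457 -0.021 -0.889] lean 27.25 yaw -0.048 F [-0.6 -0.3 -0.6] gap 0.0617
[ 0.1    0.594  1.8   -0.24   0.284 -1.207]
0.085 [ 0.724  0.516 -2.974] [ 0.654  0.524 -2.835]
0 [ 0.707  0.479 -2.883] [ 0.626  0.488 -2.735]
-0.05 [ 0.693  0.457 -2.826] [ 0.605  0.467 -2.671]
-0.15 [ 0.653  0.415 -2.701] [ 0.551  0.429 -2.534]
-0.25 [ 0.596  0.375 -2.558] [ 0.479  0.393 -2.379]
dist 0.0028 ang 0.27 N 1
[-0.005, -0.023, 0.0, 0.004, -0.002, 0.001],
```

View pics/w13.png

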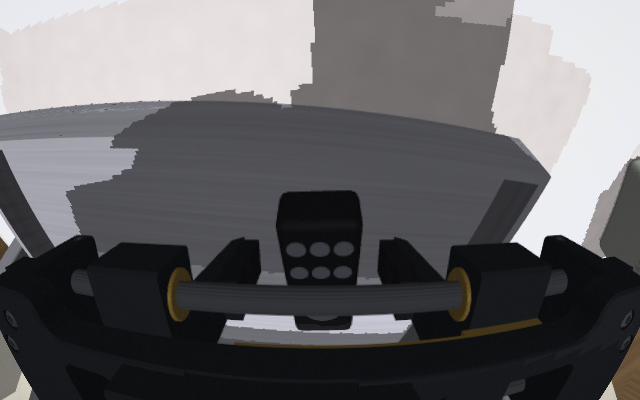

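Call:
{"fn": "apply_moves", "kwargs": {"deltas": [[0,-0.015,0.008,0,0,0],[0,0,0,0,0,0],[0,0,0,0,0,0],[0,0,0,0,0,0],[0,0,0,0,0,0],[0,0,0,0,0,0]], "gripper": 0, "grip_force": 35}}

```text
time: 18.73
eef_pos: [0.5602, 0.1581, 0.0231]
orientation: [0.704, 0.671, 0.162, 0.169]
force: [0.7, 0.1, -0.4]
finger_gap: 0.0361
```

```bash
python3 - <<'E'
from h import *
rep()
plan(st([-.02,.05,.075]),toolR(-.05,27),step=.01)
E
```

```text
t 18.73 tcp [0.5602 0.1581 0.0231] st [-0.0091  0.0554  0.0231] z [ 0.455 -0.021 -0.89 ] lean 27.08 yaw -0.048 F [ 0.7  0.1 -0.4] gap 0.0361
dist 0.0533 ang 0.14 N 6
[-0.006, 0.019, -0.071, 0.0, 0.0, 0.0],
[-0.006, 0.019, -0.071, 0.0, 0.0, 0.0],
[-0.006, 0.019, -0.071, 0.0, 0.0, 0.0],
[-0.006, 0.019, -0.071, 0.0, 0.0, 0.0],
[-0.006, 0.019, -0.071, 0.0, 0.0, 0.0],
[-0.006, 0.019, -0.071, 0.0, 0.0, 0.0],
```

Call:
{"fn": "apply_moves", "kwargs": {"deltas": [[-0.006,0.019,-0.05,0,0,0],[-0.006,0.019,-0.071,0,0,0],[-0.006,0.019,-0.071,0,0,0],[-0.006,0.019,-0.071,0,0,0],[-0.006,0.019,-0.071,0,0,0],[-0.006,0.019,-0.071,0,0,0],[0,0,0,0,0,0]]}}

```text
time: 19.32
eef_pos: [0.5482, 0.154, 0.0784]
orientation: [0.704, 0.671, 0.162, 0.169]
force: [-0.2, -0.4, -0.5]
finger_gap: 0.0359
```

```bash
python3 - <<'E'
from h import *
rep()
b=get_image('side');cv2.imwrite('pics/side14.png',b)
cv2.imwrite('pics/s14c.png',cv2.resize(cv2.convertScaleAbs(b,alpha=1.5)[90:230,260:430],None,fx=4,fy=4,interpolation=2))
plan(st([-.15,.02,.11]),toolR(-.05,27),step=.024)
E
```

```text
t 19.32 tcp [0.5482 0.154  0.0784] st [-0.0205  0.0495  0.0784] z [ 0.454 -0.021 -0.891] lean 27.03 yaw -0.048 F [-0.2 -0.4 -0.5] gap 0.0359
dist 0.1367 ang 0.13 N 6
[-0.022, -0.143, -0.123, 0.0, 0.0, 0.0],
[-0.022, -0.143, -0.123, 0.0, 0.0, 0.0],
[-0.022, -0.143, -0.123, 0.0, 0.0, 0.0],
[-0.023, -0.143, -0.123, 0.0, 0.0, 0.0],
[-0.023, -0.143, -0.123, 0.0, 0.0, 0.0],
[-0.023, -0.143, -0.123, 0.0, 0.0, 0.0],
```

View pics/s14c.png

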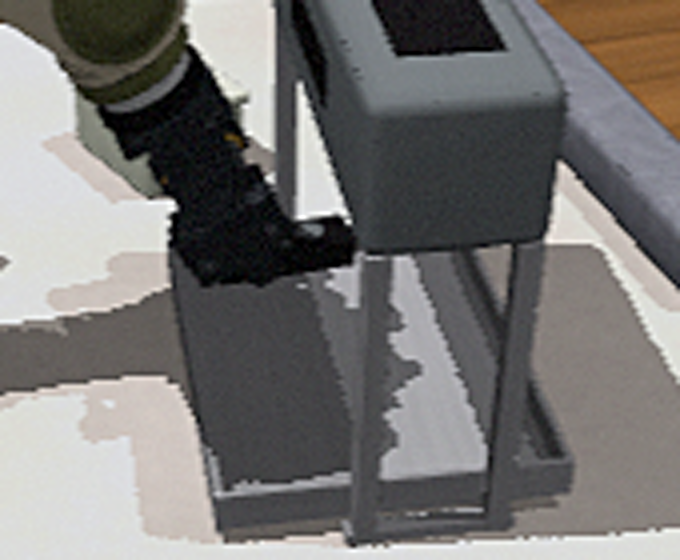

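Held level, and the tray is empty. Draw out.

Call:
{"fn": "apply_moves", "kwargs": {"deltas": [[-0.022,-0.1,-0.08,0,0,0],[-0.022,-0.143,-0.123,0,0,0],[-0.022,-0.143,-0.123,0,0,0],[-0.022,-0.143,-0.123,0,0,0],[-0.022,-0.143,-0.123,0,0,0],[-0.05,-0.143,-0.11,0,0,0],[-0.1,-0.06,-0.03,0,0,0],[-0.2,0,0,0,0,0]]}}

```text
time: 20.03
eef_pos: [0.4069, 0.1061, 0.1058]
orientation: [0.703, 0.672, 0.161, 0.168]
force: [0.6, -0.1, -1.1]
finger_gap: 0.0358
```

```bash
python3 - <<'E'
from h import *
rep();print(np.round(observe()['joint_positions'],3))
plan([.485,-.232,.11],toolR(-.12,27),step=.028)
E
```

```text
t 20.03 tcp [0.4069 0.1061 0.1058] st [-0.153  -0.0189  0.1058] z [ 0.453 -0.019 -0.891] lean 26.97 yaw -0.044 F [ 0.6 -0.1 -1.1] gap 0.0358
[-0.022  0.23   2.147 -0.032  0.295 -1.521]
dist 0.3471 ang 4.35 N 13
[-0.214, 0.054, 0.025, 0.0, -0.003, 0.005],
[-0.214, 0.055, 0.025, 0.0, -0.003, 0.005],
[-0.214, 0.057, 0.026, 0.0, -0.003, 0.005],
[-0.213, 0.058, 0.026, 0.0, -0.003, 0.005],
[-0.213, 0.059, 0.027, 0.0, -0.003, 0.005],
[-0.213, 0.06, 0.027, 0.0, -0.003, 0.005],
[-0.212, 0.061, 0.028, 0.0, -0.003, 0.005],
[-0.212, 0.062, 0.029, 0.0, -0.003, 0.005],
[-0.211, 0.063, 0.029, 0.0, -0.003, 0.005],
[-0.211, 0.064, 0.03, 0.0, -0.003, 0.005],
[-0.21, 0.065, 0.03, 0.0, -0.003, 0.005],
[-0.21, 0.066, 0.031, 0.0, -0.003, 0.005],
[-0.21, 0.068, 0.031, 0.0, -0.003, 0.005],
```

Call:
{"fn": "apply_moves", "kwargs": {"deltas": [[-0.214,0.01,0,0,-0.003,0.005],[-0.214,0.01,0,0,-0.003,0.005],[-0.214,0.02,0.01,0,-0.003,0.005],[-0.214,0.03,0.01,0,-0.003,0.005],[-0.214,0.03,0.01,0,-0.003,0.005],[-0.214,0.04,0.02,0,-0.003,0.005],[-0.214,0.05,0.025,0,-0.003,0.005],[-0.214,0.06,0.03,0,-0.003,0.005]]}}

```text
time: 20.7
eef_pos: [0.4235, -0.1031, 0.1083]
orientation: [0.717, 0.656, 0.157, 0.173]
force: [-1.0, 0.5, -0.6]
finger_gap: 0.0362
```

```bash
python3 - <<'E'
from h import *
rep();print(np.round(observe()['joint_positions'],3))
plan([.485,-.232,.10],toolR(-.12,27),step=.028)
E
```

```text
t 20.7 tcp [ 0.4235 -0.1031  0.1083] st [-0.1053 -0.2234  0.1083] z [ 0.452 -0.043 -0.891] lean 27.01 yaw -0.089 F [-1.   0.5 -0.6] gap 0.0362
[-0.66   0.238  2.118  0.596  0.448 -2.64 ]
dist 0.143 ang 1.77 N 6
[-0.171, 0.085, 0.057, 0.0, -0.002, 0.005],
[-0.17, 0.085, 0.057, 0.0, -0.002, 0.005],
[-0.17, 0.086, 0.057, 0.0, -0.002, 0.005],
[-0.169, 0.087, 0.058, 0.0, -0.002, 0.005],
[-0.169, 0.088, 0.058, 0.0, -0.002, 0.005],
[-0.168, 0.089, 0.058, 0.0, -0.002, 0.005],
```

```bash
python3 - <<'E'
from h import *
plan([.501,-.233,.09],toolR(-.17,27),step=.026)
E
```

```text
dist 0.1523 ang 4.63 N 6
[-0.17, 0.098, 0.079, 0.0, -0.005, 0.012],
[-0.168, 0.1, 0.08, 0.0, -0.005, 0.012],
[-0.167, 0.102, 0.081, 0.0, -0.005, 0.012],
[-0.165, 0.104, 0.082, 0.0, -0.005, 0.012],
[-0.163, 0.106, 0.083, 0.0, -0.005, 0.012],
[-0.161, 0.108, 0.084, 0.0, -0.005, 0.012],
```

Call:
{"fn": "apply_moves", "kwargs": {"deltas": [[-0.17,0.098,0.079,0,-0.005,0.012],[-0.168,0.1,0.08,0,-0.005,0.012],[-0.167,0.102,0.081,0,-0.005,0.012],[-0.165,0.104,0.082,0,-0.005,0.012],[-0.14,0.09,0.08,0,-0.005,0.012],[-0.08,0.05,0.05,0,-0.005,0.012],[0,0,0,0,0,0]]}}

```text
time: 21.28
eef_pos: [0.4951, -0.2324, 0.0877]
orientation: [0.748, 0.622, 0.15, 0.179]
force: [0.3, -0.2, -0.5]
finger_gap: 0.0355
```

```bash
python3 - <<'E'
from h import *
rep();print(np.round(observe()['joint_positions'],3))
plan([.501,-.233,.06],toolR(-.17,27),step=.015)
E
```

```text
t 21.28 tcp [ 0.4951 -0.2324  0.0877] st [-0.0152 -0.3404  0.0877] z [ 0.447 -0.082 -0.891] lean 27.02 yaw -0.183 F [ 0.3 -0.2 -0.5] gap 0.0355
[-0.776  0.431  1.854  0.538  0.52  -2.589]
dist 0.0284 ang 0.77 N 2
[0.002, -0.03, 0.114, 0.0, 0.002, -0.006],
[0.002, -0.03, 0.114, 0.0, 0.002, -0.006],
```

Call:
{"fn": "apply_moves", "kwargs": {"deltas": [[0.002,-0.03,0.1,0,0.002,-0.006],[0.002,-0.03,0.11,0,0,0],[0,0,0,0,0,0]]}}

```text
time: 21.53
eef_pos: [0.4995, -0.2321, 0.061]
orientation: [0.745, 0.625, 0.15, 0.179]
force: [-1.5, 0.5, -1.8]
finger_gap: 0.036
```

```bash
python3 - <<'E'
from h import *
rep();print(np.round(observe()['joint_positions'],3))
for n in('side','scene'): cv2.imwrite(f'pics/{n}15.png',get_image(n))
a=cv2.imread('pics/side15.png');b=cv2.imread('pics/scene15.png')
cv2.imwrite('pics/s15c.png',cv2.resize(cv2.convertScaleAbs(a,alpha=1.4)[200:400,270:500],None,fx=3,fy=3,interpolation=2))
cv2.imwrite('pics/c15c.png',cv2.resize(cv2.convertScaleAbs(b,alpha=1.6)[110:220,140:280],None,fx=5,fy=5))
plan([.501,-.233,.024],toolR(-.18,27),step=.012)
E
```

```text
t 21.53 tcp [ 0.4995 -0.2321  0.061 ] st [-0.0109 -0.3396  0.061 ] z [ 0.447 -0.08  -0.891] lean 26.97 yaw -0.176 F [-1.5  0.5 -1.8] gap 0.036
[-0.77   0.487  1.87   0.609  0.46  -2.671]
dist 0.0387 ang 0.26 N 4
[-0.001, -0.034, 0.073, 0.0, 0.0, 0.001],
[-0.001, -0.034, 0.073, 0.0, 0.0, 0.001],
[-0.001, -0.034, 0.073, 0.0, 0.0, 0.001],
[-0.001, -0.034, 0.073, 0.0, 0.0, 0.001],
```

View pics/s15c.png

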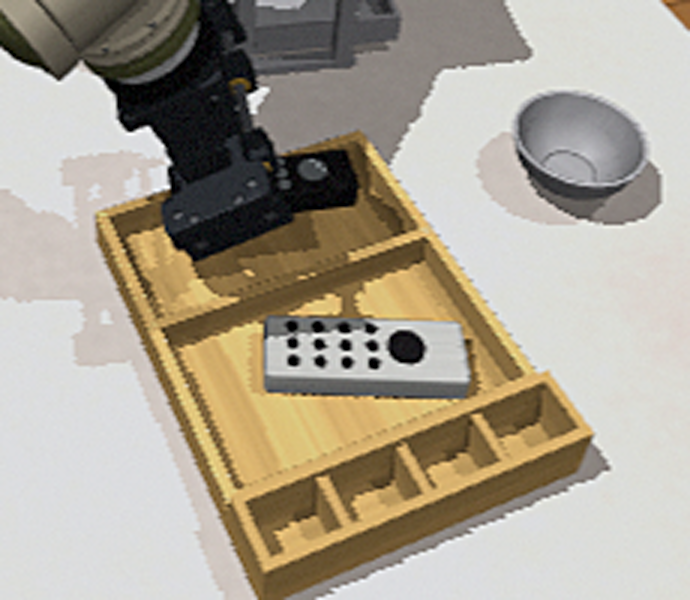

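View pics/c15c.png

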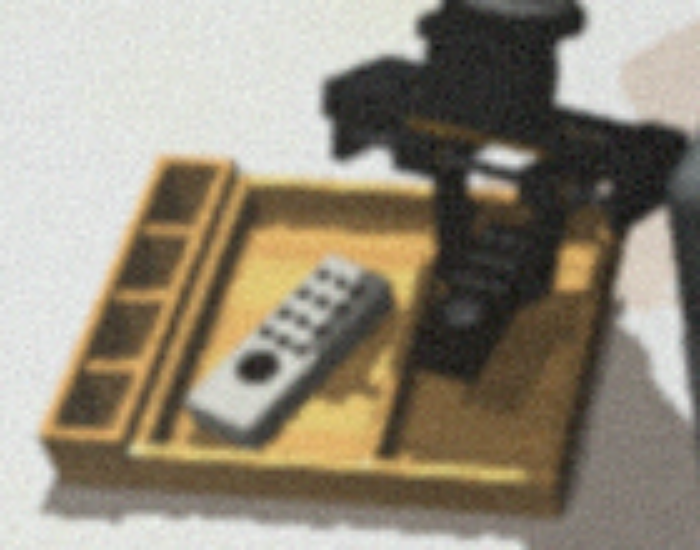

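```bash
python3 - <<'E'
from h import *
S=camera_info('scene');D=camera_info('side')
C=np.array([.506,-.296,0])
for n,s,d in [('farR',(412,355),(355,183)),('farL',(472,368),(346,152)),('disc',(463,312),(313,170)),('bigdisc',(258,367),(407,346)),('big nearR',(330,258),(267,372)),('big nearL',(390,285),(268,318)),('big farR',(190,405),(467,378)),('big farL',(245,432),(462,323))]:
    s=(s[0]/5+140,s[1]/5+110);d=(d[0]/3+270,d[1]/3+200)
    X,e=tri([(ray(S,s)[0],ray(S,s)[1][0]),(ray(D,d)[0],ray(D,d)[1][0])]);print(n,X.round(4),R.from_euler('z',-.085).apply(X-C).round(4),np.round(e,4))
E
```

```text
farR [ 0.5608 -0.2547  0.0724] [0.0581 0.0365 0.0724] [0.0024 0.0024]
farL [ 0.5655 -0.2226  0.0708] [0.0655 0.0681 0.0708] [0.0006 0.0006]
disc [ 0.5337 -0.2366  0.0776] [0.0326 0.0568 0.0776] [0.0009 0.0009]
bigdisc [ 0.5536 -0.3572  0.0314] [ 0.0422 -0.065   0.0314] [0.0003 0.0003]
big nearR [ 0.4627 -0.347   0.0273] [-0.0475 -0.0472  0.0273] [0.0009 0.0009]
big nearL [ 0.4772 -0.3071  0.0257] [-0.0297 -0.0086  0.0257] [0.0006 0.0006]
big farR [ 0.582  -0.3871  0.0262] [ 0.068  -0.0972  0.0262] [0.0001 0.0001]
big farL [ 0.597  -0.3497  0.028 ] [ 0.0861 -0.0612  0.028 ] [0.0008 0.0008]
```

```bash
python3 - <<'E'
from h import *
plan([.500,-.2385,.024],toolR(-.175,27),n=4)
E
```

```text
dist 0.0392 ang 0.11 N 4
[-0.012, -0.034, 0.073, 0.0, 0.0, 0.0],
[-0.012, -0.034, 0.073, 0.0, 0.0, 0.0],
[-0.012, -0.034, 0.073, 0.0, 0.0, 0.0],
[-0.012, -0.034, 0.073, 0.0, 0.0, 0.0],
```

Call:
{"fn": "apply_moves", "kwargs": {"deltas": [[-0.025,-0.02,0.04,0,0,0],[-0.02,-0.034,0.073,0,0,0],[-0.006,-0.034,0.073,0,0,0],[0,-0.034,0.073,0,0,0.001],[0,0,0,0,0,0]]}}

```text
time: 22.05
eef_pos: [0.4998, -0.2389, 0.0305]
orientation: [0.744, 0.625, 0.15, 0.183]
force: [-0.8, 0.8, -1.3]
finger_gap: 0.0357
```

```bash
python3 - <<'E'
from h import *
rep();print(np.round(observe()['joint_positions'],3))
plan([.500,-.2385,.0145],toolR(-.18,27),n=4)
E
```

```text
t 22.05 tcp [ 0.4998 -0.2389  0.0305] st [-0.0096 -0.3462  0.0305] z [ 0.452 -0.084 -0.888] lean 27.35 yaw -0.175 F [-0.8  0.8 -1.3] gap 0.0357
[-0.781  0.552  1.892  0.745  0.391 -2.83 ]
dist 0.016 ang 0.53 N 4
[0.001, -0.015, 0.03, 0.001, 0.0, 0.002],
[0.001, -0.015, 0.03, 0.001, 0.0, 0.002],
[0.001, -0.015, 0.03, 0.001, 0.0, 0.002],
[0.001, -0.015, 0.03, 0.001, 0.0, 0.002],
```

Call:
{"fn": "apply_moves", "kwargs": {"deltas": [[0,-0.015,0.02,0,-0.006,0.012],[0,-0.015,0.03,0,-0.006,0.012],[0,-0.015,0.03,0,-0.006,0.012],[0,0,0,0,0,0]]}}

```text
time: 22.38
eef_pos: [0.4995, -0.2392, 0.0205]
orientation: [0.758, 0.607, 0.146, 0.187]
force: [0.4, -0.2, -1.0]
finger_gap: 0.0355
```

```bash
python3 - <<'E'
from h import *
rep();print(np.round(observe()['joint_positions'],3))
plan([.500,-.2385,.0145],toolR(-.23,27),n=2)
E
```

```text
t 22.38 tcp [ 0.4995 -0.2392  0.0205] st [-0.0098 -0.3466  0.0205] z [ 0.449 -0.106 -0.887] lean 27.5 yaw -0.222 F [ 0.4 -0.2 -1. ] gap 0.0355
[-0.772  0.571  1.905  0.789  0.341 -2.83 ]
dist 0.0061 ang 0.76 N 2
[0.003, -0.01, 0.023, 0.004, 0.0, 0.005],
[0.003, -0.01, 0.023, 0.004, 0.0, 0.005],
```

Call:
{"fn": "apply_moves", "kwargs": {"deltas": [[0,-0.01,0.023,0.004,-0.004,0.01],[0,-0.01,0.023,0.004,-0.004,0.008],[0,0,0,0,0,0]]}}

```text
time: 22.63
eef_pos: [0.5001, -0.2393, 0.0145]
orientation: [0.766, 0.599, 0.142, 0.185]
force: [-0.6, -1.1, -1.0]
finger_gap: 0.0356
```

```bash
python3 - <<'E'
from h import *
rep();print(np.round(observe()['joint_positions'],3))
E
```

```text
t 22.63 tcp [ 0.5001 -0.2393  0.0145] st [-0.0092 -0.3466  0.0145] z [ 0.44  -0.114 -0.891] lean 27.03 yaw -0.244 F [-0.6 -1.1 -1. ] gap 0.0356
[-0.764  0.583  1.904  0.774  0.324 -2.791]
```

Call:
{"fn": "apply_moves", "kwargs": {"deltas": [[0,0,0,0,0,0],[0,0,0,0,0,0],[0,0,0,0,0,0],[0,0,0,0,0,0]], "gripper": 0.49}}

```text
time: 22.97
eef_pos: [0.5006, -0.2396, 0.015]
orientation: [0.766, 0.599, 0.142, 0.186]
force: [-0.5, 0.3, 0.2]
finger_gap: 0.0432
```

```bash
python3 - <<'E'
from h import *
rep();print(np.round(observe()['joint_positions'],3))
E
```

```text
t 22.97 tcp [ 0.5006 -0.2396  0.015 ] st [-0.0086 -0.3468  0.015 ] z [ 0.441 -0.114 -0.89 ] lean 27.1 yaw -0.244 F [-0.5  0.3  0.2] gap 0.0432
[-0.763  0.583  1.903  0.774  0.324 -2.79 ]
```

Call:
{"fn": "apply_moves", "kwargs": {"deltas": [[0,0,-0.05,0,0,0],[0,0,-0.1,0,0,0],[0,0,-0.18,0,0,0],[0,0,-0.2,0,0,0],[0,0,-0.2,0,0,0],[0,0,-0.2,0,0,0],[0,-0.05,-0.1,0,0,0]]}}

```text
time: 23.55
eef_pos: [0.4377, -0.2235, 0.1265]
orientation: [0.766, 0.599, 0.141, 0.185]
force: [-0.6, -0.1, 0.3]
finger_gap: 0.0433
```

```bash
python3 - <<'E'
from h import *
rep();print(np.round(observe()['joint_positions'],3))
for n in('side','scene'): cv2.imwrite(f'pics/{n}16.png',get_image(n))
a=cv2.imread('pics/side16.png');b=cv2.imread('pics/scene16.png')
cv2.imwrite('pics/s16c.png',cv2.resize(cv2.convertScaleAbs(a,alpha=1.4)[200:400,270:500],None,fx=3,fy=3,interpolation=2))
cv2.imwrite('pics/c16c.png',cv2.resize(cv2.convertScaleAbs(b,alpha=1.6)[110:220,140:280],None,fx=5,fy=5))
plan(st([-.16,0.0,.10]),toolR(-.15,20),step=.034)
E
```

```text
t 23.55 tcp [ 0.4377 -0.2235  0.1265] st [-0.0733 -0.3403  0.1265] z [ 0.437 -0.114 -0.892] lean 26.83 yaw -0.245 F [-0.6 -0.1  0.3] gap 0.0433
[-0.848  0.282  1.949  0.487  0.568 -2.544]
dist 0.3517 ang 8.72 N 11
[0.25, -0.088, -0.024, 0.01, 0.004, -0.007],
[0.251, -0.086, -0.022, 0.01, 0.004, -0.007],
[0.252, -0.085, -0.02, 0.01, 0.004, -0.007],
[0.252, -0.083, -0.019, 0.01, 0.004, -0.007],
[0.253, -0.081, -0.017, 0.01, 0.004, -0.007],
[0.254, -0.079, -0.015, 0.01, 0.004, -0.007],
[0.255, -0.078, -0.013, 0.01, 0.004, -0.007],
[0.255, -0.076, -0.011, 0.01, 0.004, -0.007],
[0.256, -0.074, -0.009, 0.01, 0.004, -0.007],
[0.256, -0.072, -0.008, 0.01, 0.004, -0.007],
[0.257, -0.07, -0.006, 0.01, 0.004, -0.007],
```

View pics/s16c.png

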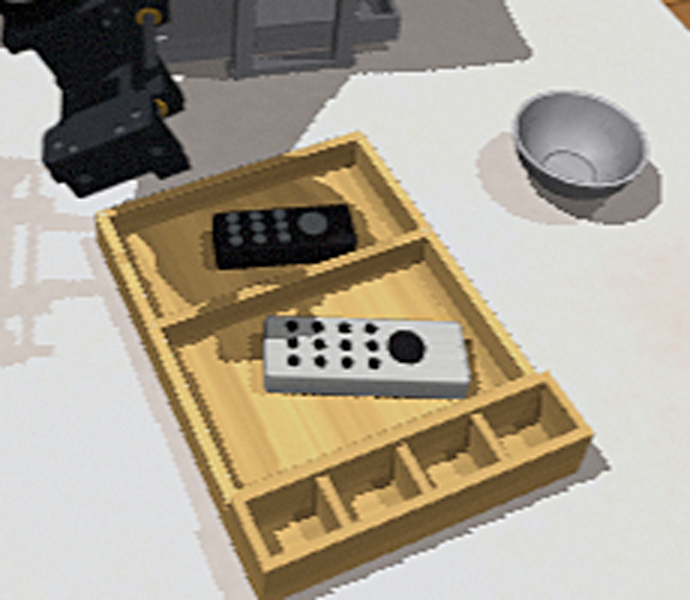

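View pics/c16c.png

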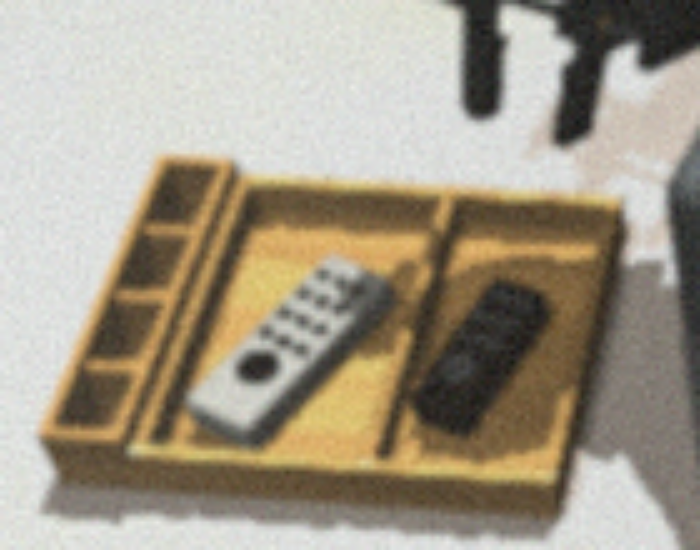

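Call:
{"fn": "apply_moves", "kwargs": {"deltas": [[0.2,-0.12,-0.024,0.01,0.004,-0.007],[0.251,-0.1,-0.022,0.01,0.004,-0.007],[0.252,-0.085,-0.02,0.01,0.004,-0.007],[0.252,-0.083,-0.019,0.01,0.004,-0.007],[0.253,-0.081,-0.017,0.01,0.004,-0.007],[0.254,-0.079,-0.015,0.01,0.004,-0.007],[0.255,-0.078,-0.013,0.01,0.004,-0.007],[0.255,-0.076,-0.011,0.01,0.004,-0.007]], "gripper": 0, "grip_force": 10}}

```text
time: 24.32
eef_pos: [0.4082, 0.0286, 0.1011]
orientation: [0.756, 0.626, 0.121, 0.147]
force: [1.4, -0.3, 0.2]
finger_gap: 0.0001
```

```bash
python3 - <<'E'
from h import *
rep();print(np.round(observe()['joint_positions'],3))
plan(st([-.14,0.0,.06]),toolR(-.15,20),step=.03)
E
```

```text
t 24.32 tcp [0.4082 0.0286 0.1011] st [-0.1401 -0.0954  0.1011] z [ 0.368 -0.072 -0.927] lean 21.99 yaw -0.189 F [ 1.4 -0.3  0.2] gap 0.0001
[-0.231  0.228  2.126  0.036  0.405 -1.643]
dist 0.1039 ang 2.98 N 4
[0.199, -0.039, 0.076, 0.008, 0.004, -0.009],
[0.199, -0.036, 0.077, 0.008, 0.004, -0.009],
[0.199, -0.034, 0.078, 0.008, 0.004, -0.009],
[0.199, -0.031, 0.079, 0.008, 0.004, -0.009],
```

Call:
{"fn": "apply_moves", "kwargs": {"deltas": [[0.199,-0.045,0.076,0.008,0.004,-0.009],[0.199,-0.036,0.077,0.008,0.004,-0.009],[0.199,-0.034,0.078,0.008,0.004,-0.009],[0.199,-0.031,0.079,0.008,0.004,-0.009],[0,0,0,0,0,0]]}}

```text
time: 24.73
eef_pos: [0.4217, 0.1339, 0.0555]
orientation: [0.743, 0.647, 0.114, 0.13]
force: [-0.5, -0.2, -0.6]
finger_gap: 0.0006
```

```bash
python3 - <<'E'
from h import *
rep();print(np.round(observe()['joint_positions'],3))
plan(st([-.11,0.0,.026]),toolR(-.15,20),step=.02)
E
```

```text
t 24.73 tcp [0.4217 0.1339 0.0555] st [-0.1425  0.0107  0.0555] z [ 0.338 -0.045 -0.94 ] lean 19.92 yaw -0.138 F [-0.5 -0.2 -0.6] gap 0.0006
[ 0.081  0.39   2.062 -0.209  0.356 -1.168]
dist 0.0452 ang 0.69 N 3
[-0.031, 0.057, 0.108, 0.0, -0.002, 0.003],
[-0.031, 0.057, 0.108, 0.0, -0.002, 0.003],
[-0.03, 0.057, 0.108, 0.0, -0.002, 0.003],
```

Call:
{"fn": "apply_moves", "kwargs": {"deltas": [[-0.031,0.04,0.1,0,-0.002,0.003],[-0.031,0.05,0.1,0,-0.002,0.003],[-0.03,0.05,0.1,0,-0.002,0.003],[0,0.078,0.028,0,0,0],[0,0.078,0.028,0,0,0],[0,0.078,0.028,0,0,0],[0,0.078,0.028,0,0,0]]}}

```text
time: 25.32
eef_pos: [0.488, 0.1147, 0.0227]
orientation: [0.745, 0.645, 0.11, 0.127]
force: [-3.7, 3.1, 2.1]
finger_gap: 0.0006
```

```bash
python3 - <<'E'
from h import *
rep();print(np.round(observe()['joint_positions'],3))
E
```

```text
t 25.32 tcp [0.488  0.1147 0.0227] st [-0.074   0.0016  0.0227] z [ 0.328 -0.049 -0.943] lean 19.35 yaw -0.144 F [-3.7  3.1  2.1] gap 0.0006
[ 0.023  0.521  1.938 -0.163  0.353 -1.261]
```

Pushing with about 4 N of resistance; continue.

Call:
{"fn": "apply_moves", "kwargs": {"deltas": [[0,0.078,0.026,0,0,0],[0,0.078,0.026,0,0,0],[0,0.078,0.026,0,0,0],[0,0.06,0.02,0,0,0],[0,0.05,0.018,0,0,0],[0,0.04,0.015,0,0,0]]}}

```text
time: 25.82
eef_pos: [0.5241, 0.1089, 0.0203]
orientation: [0.748, 0.647, 0.096, 0.114]
force: [-24.9, 3.9, 18.5]
finger_gap: 0.0006
```

```bash
python3 - <<'E'
from h import *
rep();print(np.round(observe()['joint_positions'],3))
E
```

```text
t 25.82 tcp [0.5241 0.1089 0.0203] st [-0.0375  0.0014  0.0203] z [ 0.291 -0.046 -0.956] lean 17.15 yaw -0.144 F [-24.9   3.9  18.5] gap 0.0006
[ 0.007  0.561  1.823 -0.108  0.465 -1.332]
```

Call:
{"fn": "apply_moves", "kwargs": {"deltas": [[0,0,0,0,0,0],[0,-0.1,-0.04,0,0,0],[0,-0.2,-0.1,0,0,0],[0,-0.2,-0.15,0,0,0],[0,-0.2,-0.2,0,0,0],[0,-0.2,-0.2,0,0,0],[0,0,-0.2,0,0,0],[0,0,0,0,0,0]]}}

```text
time: 26.48
eef_pos: [0.3875, 0.1288, 0.095]
orientation: [0.748, 0.647, 0.097, 0.113]
force: [0.5, -0.1, -0.7]
finger_gap: 0.0002
```

```bash
python3 - <<'E'
from h import *
import pickle
rep();print(np.round(observe()['joint_positions'],3))
pickle.dump(camera_info('wrist'),open('w17.pkl','wb'));cv2.imwrite('pics/w17.png',get_image('wrist'))
for n in('side','scene'): cv2.imwrite(f'pics/{n}17.png',get_image(n))
a=cv2.imread('pics/side17.png');b=cv2.imread('pics/scene17.png')
cv2.imwrite('pics/s17c.png',cv2.resize(cv2.convertScaleAbs(a,alpha=1.4)[200:400,270:500],None,fx=3,fy=3,interpolation=2))
cv2.imwrite('pics/c17c.png',cv2.resize(cv2.convertScaleAbs(b,alpha=1.6)[110:220,140:280],None,fx=5,fy=5))
E
```

```text
t 26.48 tcp [0.3875 0.1288 0.095 ] st [-0.1756  0.0005  0.095 ] z [ 0.292 -0.044 -0.955] lean 17.16 yaw -0.144 F [ 0.5 -0.1 -0.7] gap 0.0002
[ 0.07   0.26   2.064 -0.128  0.528 -1.256]
```

View pics/w17.png

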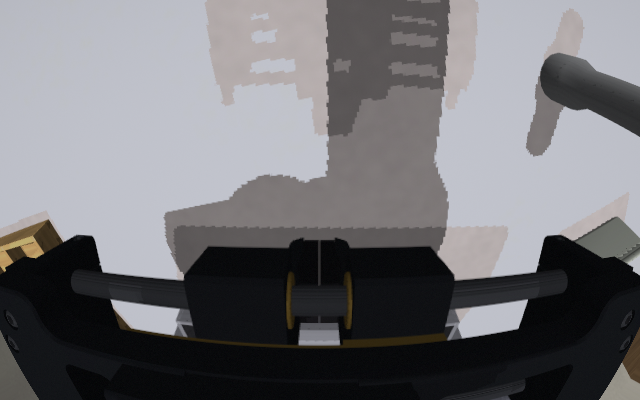

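View pics/s17c.png

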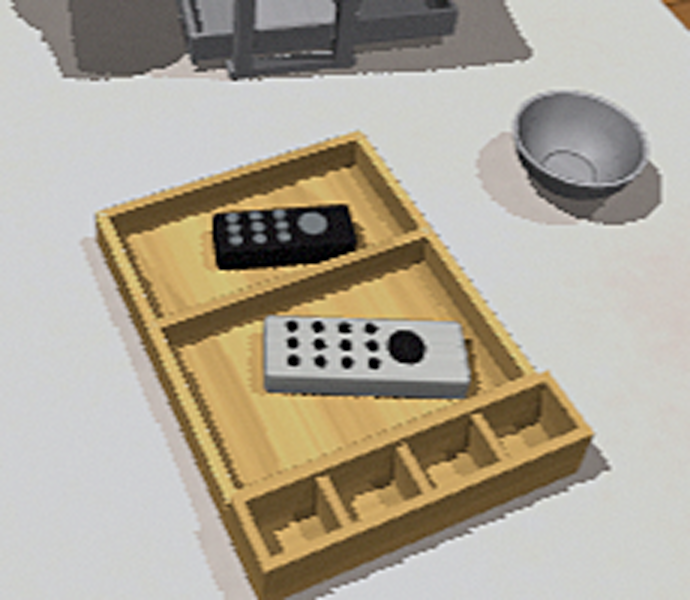

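View pics/scene17.png

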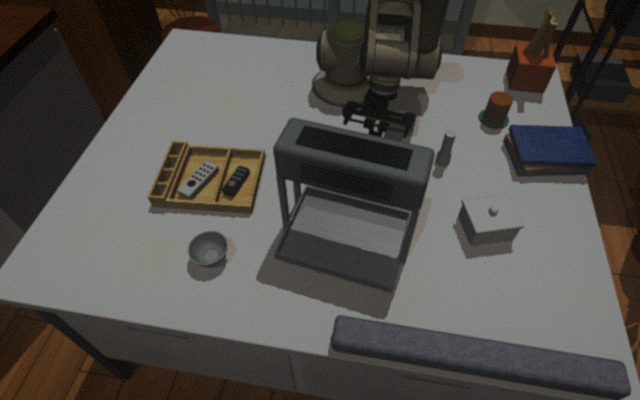

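View pics/c17c.png

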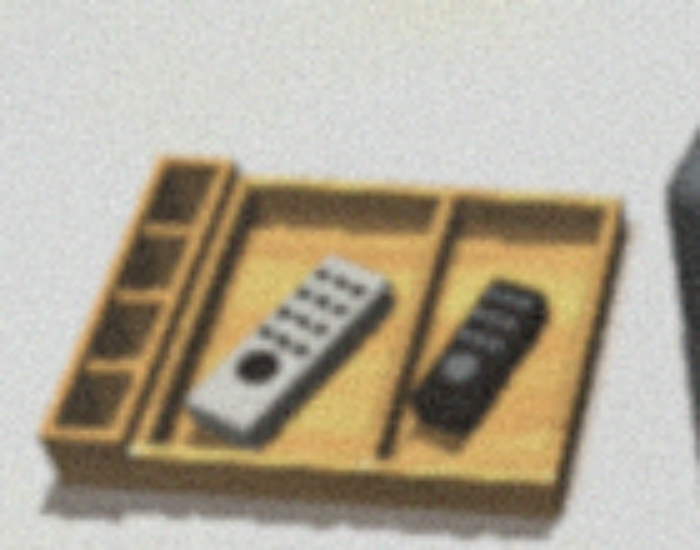

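```bash
python3 - <<'E'
from h import *
S=camera_info('scene');D=camera_info('side')
C=np.array([.506,-.296,0])
L=[]
for n,s,d in [('nR',(490,280),(215,252)),('nL',(547,292),(214,210)),('fR',(413,400),(357,243)),('fL',(468,422),(352,204)),('disc',(460,366),(313,222))]:
    s=(s[0]/5+140,s[1]/5+110);d=(d[0]/3+270,d[1]/3+200)
    X,e=tri([(ray(S,s)[0],ray(S,s)[1][0]),(ray(D,d)[0],ray(D,d)[1][0])]);q=R.from_euler('z',-.085).apply(X-C);L.append(q);print(n,q.round(4),np.round(e,4))
m=np.mean(L[:4],0);print('small centre rel narrow bay',(m-[0,.063,0]).round(4))
a=cv2.imread('pics/side17.png')
cv2.imwrite('pics/s17t.png',cv2.resize(cv2.convertScaleAbs(a,alpha=1.5)[120:240,290:430],None,fx=5,fy=5,interpolation=2))
E
```

```text
nR [-0.0395  0.0507  0.0272] [0.0022 0.0022]
nL [-0.0276  0.085   0.0307] [0.0003 0.0003]
fR [0.0548 0.0244 0.026 ] [0.0012 0.0012]
fL [0.0683 0.0578 0.026 ] [0.002 0.002]
disc [0.0325 0.0478 0.032 ] [0.0003 0.0003]
small centre rel narrow bay [ 0.014  -0.0085  0.0275]
```

View pics/s17t.png

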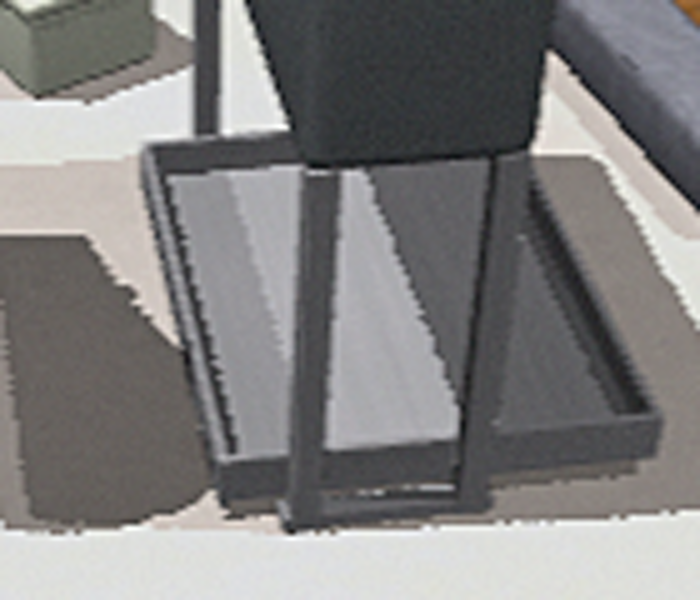

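```bash
python3 - <<'E'
from h import *
D=camera_info('side')
P=onz(D,[(333.6,211.6),(318.6,149.6)],.039);print(R.from_euler('z',-YAW).apply(P-O).round(4))
P=onz(D,[(317.7,213.3),(305.7,150)],.039);print('start',R.from_euler('z',-YAW).apply(P-O).round(4))
rep()
E
```

```text
[[-0.0289 -0.1463  0.039 ]
 [-0.0282  0.1394  0.039 ]]
start [[-0.0688 -0.1467  0.039 ]
 [-0.0671  0.1429  0.039 ]]
t 26.63 tcp [0.3882 0.1282 0.092 ] st [-1.748e-01  1.000e-04  9.200e-02] z [ 0.288 -0.045 -0.957] lean 16.95 yaw -0.146 F [ 0.8  0.3 -0.3] gap 0.0005
```

The tray front is at −0.0285 m, against −0.030 for home, so it is home within measurement error. Both remotes are within limits and the arm is clear, so I'm handing in.

```bash
python3 - <<'E'
from h import *
finish_job();rep()
E
```

```text
the job is handed in; nothing more can be done
the job is handed in; nothing more can be done
```

I laid both remotes flat and face up in the caddy, silver in the wider compartment and black in the narrower. The empty tray is pushed home, and I handed the job in at about 26.6 s. No verdict was reported.

**What I did:** I pulled the tray out to its stop and lifted the silver remote out forwards. The black one I first drew towards the robot, then regripped and carried over. I pushed the tray back until it met the hard stop at about 25 N.

**Last checks, from two camera views:**

| Item | Measured | Limit |
|---|---|---|
| Silver remote, off the wide compartment's centre | about 19 mm lengthwise, 4 mm crosswise | 40 / 40 mm |
| Black remote, off the narrow compartment's centre | about 14 mm lengthwise, 8 mm crosswise | 55 / 32 mm |
| Tray front, before the sanitiser's front edge | 28.5 mm (30 mm is home) | within 4 mm of home |

- **Remotes:** their top faces measured 26–31 mm high, against 32 mm expected. That is within measuring error.
- **Skew:** both remotes lie roughly 0.3 rad off the compartments' length, because the arm's last joint has limited range there.
- **Untouched objects:** the bowl, box and torch look unmoved in the pictures. I did not measure them again.

**Problems along the way:**
- **Lean:** a 35° lean could not be reached low down because joint 5 was at its limit, so I used 27°.
- **Joint 6:** it read −2.884 once, against its limit of −2.88, before I turned it back. If that counts as passing the joint's range, the run could be failed for it.

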